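# Make up the crimp kit and the guide kit for a changeover

### The arm

A 7-joint arm with a two-finger parallel gripper is mounted at the origin on a cart in front of the work surface, level with it; the furniture and walls round the work are solid. World frame = base frame: x ahead of the robot, y to its left, z up, the work surface at z = 0. Lengths are in m, angles in rad, forces in N, time in s.
With the tool pointing down it reaches from about 0.425 to 0.875 m from the base axis. Payload 4.7 kg.
Tool frame: the origin (TCP) lies at the very end of the fingers, on their centre line; the grasp point (between the pads) lies 19 mm behind it; x points along the fingers, y is the direction in which the jaws open and shut, and the axes are right-handed (so a half turn about x gives the same grasp; the last joint's range is limited). The gripper opens to 85 mm and grips with 20 to 120 N. Pads are 22 mm wide; open, the fingers measure 114 mm over their backs; the gripper's body (76 mm by 85 mm) begins 54 mm behind the grasp point. The pads swing forward as they close: fully open they stand 13 mm farther back than shut.
Start: joints at [1.322, 0.321, -0.07, 1.45, 0.023, 1.371, -0.057], TCP at [0.169, -0.628, 0.231] pointing down, gripper open.
Joint ranges: [-2.86, 2.86], [-0.3, 2.09], [-1.38, 1.24], [0.06, 2.45], [-1.56, 4.7], [0.09, 2.05], [-2.69, 2.69]. Speed limits (rad/s): [2.57, 2.57, 3.14, 3.14, 3.14, 3.14, 3.14].

### API

Orientations are given as a unit quaternion [x, y, z, w].
In Python, from cell import robot gives the robot as it stands. The module is installed in compiled form; this text tells all that it offers.
- The arm moves only by the shell command python3 -m handwheel 'ROWS' [FORCE]. ROWS is a JSON object of lists of equal length, an entry for each row: "claw": the gripper command: -1 is shut, 1 is fully open, values between are in proportion; "slide": the shift along the tool's x, y, z in cm, a list of three; "twist": the turn about the tool's x in degrees. A call has 1 to 12 rows; each row shifts and turns the pose as measured when the row begins, along the tool's axes as they then stand; what a row does not reach is not made up. A row lasts 1/12 s, in which the tool goes at most 41.7 mm and 7.16 degrees, less where a joint would pass 70% of its speed; a pose out of reach is approached as far as the arm can. A call is refused whole if a number of a shift passes 4.17 or a number of a turn 7.16, either way. A call with a gripper value outside its range is refused whole. The fingers move at their own pace and stop on an object; FORCE is the grip in N (left out, the last holds). Time passes only in rows, so rows that do not move let the fingers close. It gives the time, the measured TCP pose, the force and the opening at its end, in the units of the state.
- robot.state(): the state, without advancing time (a new reading comes with each control period).
- robot.snapshot(name): name is "side" or "top"; returns (picture, depth): 480x640x3 uint8, red, green, blue; 480x640 float32, m along the optical axis (not along the pixel's ray), 0 where there is no reading.
- robot.camera_params(name): a dict with "camera_matrix" (3x3 intrinsics, pixels), "R" (3x3) and "t" (3): a world point X has camera coordinates R X + t. Camera axes: x right, y down, z forward; pixel columns grow to the right and rows downward; lengths in m; the calibration is good to about 2 mm. A picture is of the moment at which its call begins. camera_params takes no time and is no camera call.
- robot.job_done(): hands the job in, once; it reports no verdict.
The state is a dict: "t": time; "joints": joint angles; "dq": joint speeds; "effort": joint torques, N m; "ee_pos": TCP position; "tcp_rot": TCP orientation; "force": force on the tool from outside, world axes, zero at the start; "ft_torque": the same for the moment, N m; "width": finger opening in m.
Only numpy, scipy, OpenCV 4.12 (cv2) and the standard library are available. Lean on these libraries where they do the work, as an engineer would, in place of code of your own. Each camera call takes 0.05 s, during which the arm holds its last target. There are 200 camera calls.

### The job

Make up the two changeover kits from the parts set out on the table, each part standing or lying flat in the middle of its own pocket. The tray with the toggle clamp gets the crimp die in the pocket under the clamp and a bearing in its other pocket, and the die is clamped down for the ride to the machine, the handle pushed upright until the pad bears on the die; open the clamp first if you find it closed. The tray without a clamp gets the guide bush in the small round pocket, the star knob in the square one and the other bearing in the large round one; leave the glass vial standing where it is.

Things in the scene. Friction and masses are not known exactly. Their poses are not given: they have to be found in the camera images.
- crimp_die: Crimp die, turned grey-white steel, stands upright: flange 44 mm in diameter and 11 mm high below, above it a body tapering from 42 to 36 mm, 34 mm tall in all, bore in the top, about 0.2 kg. Origin: centre of the underside, z up.
- guide_bush: Guide bush, brass, stands upright on its flange: flange 30 mm in diameter and 4 mm high, above it a narrower neck (it handles like a slight taper from 30 mm to 22 mm), 27 mm tall. Origin: centre of the underside, z up.
- star_knob: Star knob, black plastic, stands upright on its stem (15 mm in diameter), head 34 mm wide between 14 and 27 mm above the underside: grip it by the head. Origin: centre of the underside, z up.
- bearing_1: Ball bearing, steel, lying flat, 40 mm in diameter, 12 mm high, one of two alike; either may go in either kit. Origin: centre of the underside, z up.
- bearing_2: The other ball bearing, 40 mm in diameter, 12 mm high, alike in all. Origin: centre of the underside, z up.
- clamp_tray: Crimp kit tray with clamp: grey plate 160 x 150 mm (x, y), fixed, side handles 24 mm out at both y ends. Origin: on the table under its middle, z up; top at z 17 mm, pocket floors z 13. Round die pocket, 60 mm, under the clamp pad: x -45, y -35. Round bearing pocket, 56 mm: x -40, y +41. Clamp at x 5 to 60, y -35; open, its arm is 130 high at x 10 to 45: over the die pocket close fingers along y.
- clamp_handle (a joint): Clamp handle angle, rad: 0 upright = arm down (die pocket barred if empty); over a seated die the pad stops it firmly at about 0.04 = clamped; 1.6 = swung back to the tray's +x, arm up just past vertical. May start anywhere between. Turns about the tray's y axis through x 30, y -35, z 67 mm; the arm turns 1.125 times as far. Stays where left; 2 to 3 N at the grip move it.
- handle_grip (a point): Middle of the black rubber grip of the clamp handle, 70 mm from its turning axis: 18 mm wide along the tray's y, 13 mm thick, from 34 to 98 mm from the axis. Can be pushed, or pinched from above across the 18 mm at every angle and led round the axis while it turns between the pads; pinched hard it drags and lags up to 0.2 rad, so lead it on until it stops.
- open_tray: Guide kit tray, no clamp: grey plate 165 x 150 mm (x, y), fixed, low side handles 24 mm out at both y ends. Origin: on the table under its middle, z up; top at z 17 mm, pocket floors z 13. Large round pocket, 56 mm, for the bearing: x -42, y -38 mm. Square pocket, 50 mm, for the star knob: x -42, y +40. Small round pocket, 46 mm, for the guide bush, alone at the other end: x +42, y 0.
- glass_vial: Empty glass vial standing loose on the table, 30 mm in diameter, 67 mm tall; not part of the job. Origin: centre of the underside, z up.
Not all that is in view belongs to the job. Of the things shaped like the star_knob, the black one is meant.

How it is judged:
By the outcome, as a careful person would: the job done as asked, in the order asked, and still so for the second after the job is handed in, with the robot touching nothing.
It also fails if it takes over 144 s, if anything falls off the work surface, if the arm or the gripper's body presses on something with over 40 N, if the wrist force passes 120 N, or if a joint passes its speed limit or range.

## Working session

There is one attempt and no reset: what is moved stays moved. The work goes in short steps, Python scripts to look and compute and a shell command to move; the robot and the scene stay as the last step left them, time stands still between calls to the robot, and variables do not carry over. Pictures are saved under pics/ and viewed, about 12 in all and at most 16, crops included, and the job is handed in when it is done.

```bash
mkdir -p pics; ls
cat > h.py <<'E'
import numpy as np,cv2
from cell import robot
def snap(n,f):
    p,d=robot.snapshot(n); np.savez(f'{n}.npz',p=p,d=d)
    cv2.imwrite(f'pics/{f}.png',p[:,:,::-1]); return p,d
def world(n,u,v,z):
    c=robot.camera_params(n);K,R,t=map(np.array,(c['camera_matrix'],c['R'],c['t']))
    r=R.T@np.linalg.inv(K)@[u,v,1];o=-R.T@t
    return o+r*(z-o[2])/r[2]
def pts(n,d):
    c=robot.camera_params(n);K,R,t=map(np.array,(c['camera_matrix'],c['R'],c['t']))
    v,u=np.mgrid[:480,:640]
    P=np.stack([u,v,np.ones_like(u)],-1)@np.linalg.inv(K).T*d[...,None]
    return (P-t)@R
E
python3 - <<'E'
from h import *
for n in('top','side'):
    snap(n,n+'0'); c=robot.camera_params(n);print(n,c, -np.array(c['R']).T@np.array(c['t']))
print(robot.state())
E
```

```text
pics
top {'camera_matrix': array([[478.1081146 ,   0.        , 315.92689847],
       [  0.        , 478.1081146 , 231.28792501],
       [  0.        ,   0.        ,   1.        ]]), 'R': array([[-0.00761979, -0.9999083 ,  0.01119549],
       [-0.99135702,  0.00608732, -0.13105041],
       [ 0.13097025, -0.01209731, -0.99131249]]), 't': array([0.09795404, 0.66734498, 1.05485393])} [0.52416904 0.1066436  1.13204907]
side {'camera_matrix': array([[517.01740468,   0.        , 322.69184563],
       [  0.        , 517.01740468, 239.83792533],
       [  0.        ,   0.        ,   1.        ]]), 'R': array([[ 0.92372044, -0.38293478,  0.01007465],
       [-0.18188015, -0.4615767 , -0.86825489],
       [ 0.33713522,  0.80019242, -0.49601607]]), 't': array([-0.56152869,  0.27122882,  0.69063267])} [ 0.33519008 -0.64247499  0.58371786]
{'t': 0.1, 'joints': array([ 1.3220757 ,  0.32174499, -0.07005713,  1.45157713,  0.02258432,
        1.37082535, -0.05690153]), 'dq': array([ 9.22985641e-05, -2.81635378e-04, -4.89781527e-04, -1.73218248e-03,
        3.90578818e-04, -2.76723245e-04,  2.39532943e-04]), 'effort': array([ 1.52947646e-04, -4.94874716e+01, -3.83985490e-01, -3.15208626e+01,
        1.29822775e-02,  7.49261293e-03,  2.05951198e-05]), 'ee_pos': array([ 0.16868501, -0.62721111,  0.23032308]), 'tcp_rot': array([-0.70089681, -0.093268  ,  0.7011232 , -0.09203804]), 'force': array([-0.06530309,  0.06943696,  0.35732396]), 'ft_torque': array([0.01342947, 0.00307064, 0.03878553]), 'width': 0.08577188285345626}
```

View pics/top0.png

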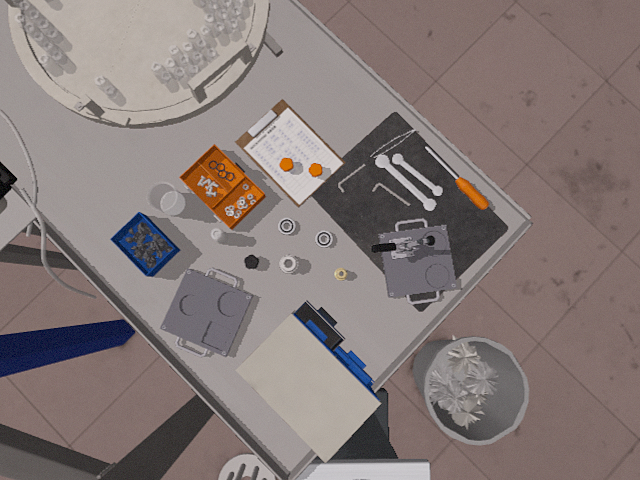

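View pics/side0.png

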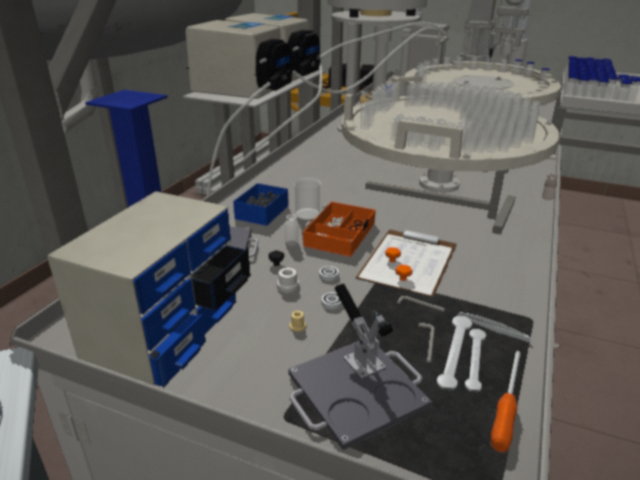

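Run:
```python
from h import *
p=np.load('top.npz')['p']
a=cv2.resize(p[205:365,155:355],None,fx=4,fy=4,interpolation=cv2.INTER_CUBIC)
cv2.imwrite('pics/c1.png',a[:600,:800,::-1])
b=cv2.resize(p[210:310,365:475],None,fx=6,fy=6,interpolation=cv2.INTER_CUBIC)
cv2.imwrite('pics/c2.png',b[:,:,::-1])
c=robot.camera_params('top');K,R,t=map(np.array,(c['camera_matrix'],c['R'],c['t']))
q=K@t;print('base px',q[:2]/q[2])
```

```text
base px [360.32415397 533.75923341]
```

View pics/c1.png

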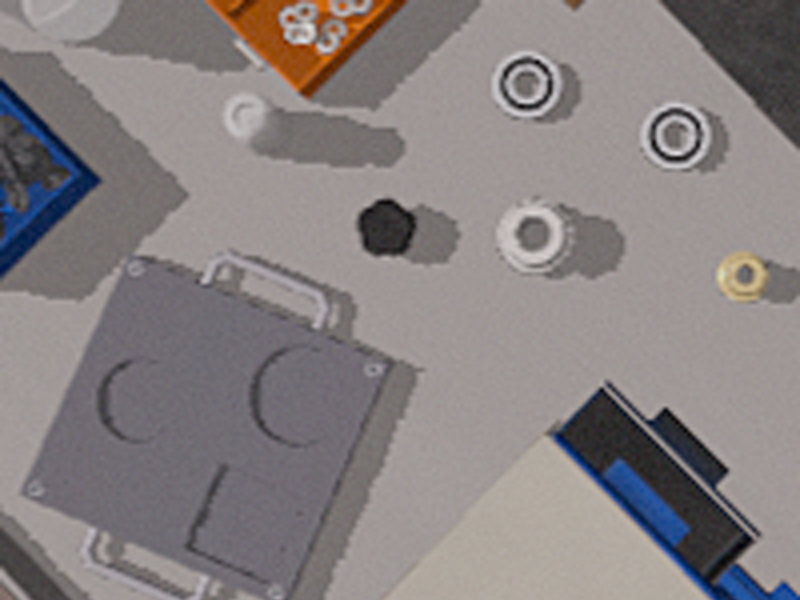

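View pics/c2.png

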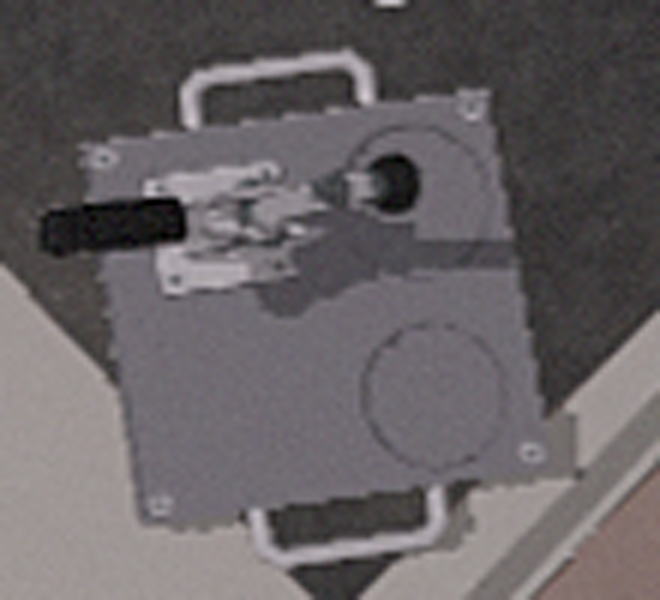

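Run:
```python
from h import *
f=np.load('top.npz');p,d=f['p'],f['d']
P=pts('top',d);Z=P[...,2]
print('table z',np.median(Z[290:310,260:290]))
for nm,u,v,h in [('knob',251,262,.027),('die',288,264,.034),('bush',340.5,274,.027),('b1',286.5,226,.012),('b2',324,239,.012),('vial',217,234,.067),('dec1',287,165,.027),('dec2',316,170,.027)]:
    w=P[int(v)-14:int(v)+15,int(u)-14:int(u)+15].reshape(-1,3)
    m=w[:,2]>h-.006; m&=w[:,2]<h+.012
    q=w[m]
    print(nm,world('top',u,v,h).round(4),'depthpts',len(q),q.mean(0).round(4) if len(q) else '',((q.min(0)+q.max(0))/2).round(4) if len(q) else '',(np.ptp(q,0)*1000).round() if len(q) else '')
def cr(x,y,s,u0,v0): return world('top',(x+.5)/s-.5+u0,(y+.5)/s-.5+v0,.017)[:2]
def rep(n,C,pk):
    C=np.array(C)
    print(n,'c',C.mean(0).round(4),'sides',[np.linalg.norm(C[i]-C[(i+1)%4]).round(4) for i in range(4)])
    return C
A=rep('clamp',[cr(*c,6,365,210) for c in[(82,147),(488,90),(545,478),(140,525)]],0)
x=(A[0]+A[3]-A[1]-A[2]);x/=np.linalg.norm(x);yw=np.arctan2(x[1],x[0]);print('yaw',yw)
R=lambda a:np.array([[np.cos(a),-np.sin(a)],[np.sin(a),np.cos(a)]])
for l in[(-.045,-.035),(-.040,.041),(.03,-.035)]:print(l,(A.mean(0)+R(yw)@l).round(4))
print('pix bearing pocket',cr(433,395,6,365,210),'die',cr(418,195,6,365,210))
B=rep('open',[cr(*c,4,155,205) for c in[(135,257),(398,362),(285,606),(22,492)]],0)
x=(B[0]+B[3]-B[1]-B[2]);yo=np.arctan2(x[1],x[0]);print('yaw',yo)
for l in[(-.042,-.038),(-.042,.04),(.042,0)]:print(l,(B.mean(0)+R(yo)@l).round(4))
print('pix',cr(140,400,4,155,205),cr(298,397,4,155,205))
# clamp points above tray
c=A.mean(0);w=P[225:275,365:460].reshape(-1,3);w=w[w[:,2]>.03]
L=np.c_[(w[:,:2]-c)@R(yw),w[:,2]]
for xb in np.arange(-.06,.15,.01):
    s=L[(L[:,0]>=xb)&(L[:,0]<xb+.01)]
    if len(s):print(round(xb,3),len(s),'y',np.median(s[:,1]).round(3),'z',np.median(s[:,2]).round(3),s[:,2].max().round(3))
```

```text
table z 0.00042396408638698983
knob [0.5996 0.2436 0.027 ] depthpts 158 [0.6002 0.2445 0.0264] [0.6009 0.2441 0.0265] [30. 33. 11.]
die [0.5939 0.1579 0.034 ] depthpts 142 [0.5958 0.1587 0.034 ] [0.5954 0.1591 0.0337] [35. 35. 10.]
bush [0.5705 0.0373 0.027 ] depthpts 57 [0.5715 0.037  0.0268] [0.5716 0.0371 0.0261] [21. 21. 10.]
b1 [0.6852 0.1625 0.012 ] depthpts 191 [0.6859 0.1638 0.0116] [0.6879 0.159  0.0119] [44. 47. 11.]
b2 [0.6537 0.0741 0.012 ] depthpts 188 [0.6548 0.076  0.0114] [0.6612 0.0725 0.0122] [53. 64. 12.]
vial [0.6601 0.3153 0.067 ] depthpts 82 [0.6614 0.3181 0.0664] [0.6617 0.3189 0.0659] [25. 25. 10.]
dec1 [0.8293 0.1606 0.027 ] depthpts 156 [0.8308 0.1637 0.0288] [0.8313 0.1643 0.0288] [33. 31. 15.]
dec2 [0.8168 0.0919 0.027 ] depthpts 158 [0.8172 0.0948 0.0289] [0.8175 0.0954 0.0275] [33. 31. 13.]
clamp c [ 0.6    -0.1426] sides [np.float64(0.1622), np.float64(0.1527), np.float64(0.1585), np.float64(0.1483)]
yaw 1.6910199151722929
(-0.045, -0.035) [ 0.6402 -0.1831]
(-0.04, 0.041) [ 0.5641 -0.1873]
(0.03, -0.035) [ 0.6312 -0.1086]
pix bearing pocket [ 0.56600789 -0.18780764] die [ 0.64416487 -0.18510095]
open c [0.4869 0.3442] sides [np.float64(0.1649), np.float64(0.1505), np.float64(0.1642), np.float64(0.1466)]
yaw 1.1766612856334777
(-0.042, -0.038) [0.5059 0.2908]
(-0.042, 0.04) [0.4339 0.3208]
(0.042, 0) [0.5031 0.383 ]
pix [0.50319397 0.38473467] [0.50418917 0.29412432]
-0.02 38 y -0.036 z 0.123 0.128
-0.01 41 y -0.035 z 0.12 0.126
0.0 20 y -0.036 z 0.127 0.132
0.01 57 y -0.035 z 0.105 0.131
0.02 57 y -0.035 z 0.078 0.125
0.03 50 y -0.034 z 0.069 0.082
0.04 18 y -0.029 z 0.08 0.087
0.05 29 y -0.035 z 0.086 0.092
0.06 33 y -0.035 z 0.094 0.098
0.07 38 y -0.035 z 0.098 0.104
0.08 33 y -0.033 z 0.105 0.108
0.09 34 y -0.036 z 0.111 0.115
0.1 38 y -0.034 z 0.115 0.121
0.11 30 y -0.034 z 0.117 0.121
```

```bash
cat > go.py <<'E'
import sys,numpy as np
from cell import robot
from scipy.spatial.transform import Rotation as Ro
# usage: go.py x y z [yaw of jaw axis deg]
s=robot.state();R=Ro.from_quat(s['tcp_rot']).as_matrix()
p=np.array(s['ee_pos']);print('t',round(s['t'],2),'p',p.round(4),'w',round(s['width'],4),'F',np.round(s['force'],1),'j7',round(s['joints'][6],2))
print('toolx',R[:,0].round(3),'jaw yaw',np.degrees(np.arctan2(R[1,1],R[0,1])).round(1),'z',R[:,2].round(2))
if len(sys.argv)>3:
    d=R.T@(np.array(list(map(float,sys.argv[1:4])))-p)*100
    print('slide cm',d.round(2),'rows>=',int(np.ceil(np.linalg.norm(d)/4.1)), 'per row',(d/np.ceil(np.linalg.norm(d)/4.1)).round(2))
if len(sys.argv)>4:
    a=np.radians(float(sys.argv[4]));v=R.T@[np.cos(a),np.sin(a),0]
    t=np.degrees(np.arctan2(v[2],v[1]));t=(t+90)%180-90;print('twist',t.round(1))
E
python3 - <<'E'
from h import *
f=np.load('top.npz');P=pts('top',f['d'])
for u,v in[(300,330),(320,325),(350,360),(260,360),(300,400),(360,420),(140,240),(180,245),(165,195),(240,195),(372,440)]:print((u,v),P[v,u].round(3))
yw=1.691;c=np.array([.6005,-.1428]);R=np.array([[np.cos(yw),-np.sin(yw)],[np.sin(yw),np.cos(yw)]])
print('push',c+R@[.098,-.035],'jaw yaw for clamp',np.degrees(yw)-90)
E
python3 go.py .622 -.041 .16 6.9
```

```text
(300, 330) [0.457 0.127 0.198]
(320, 325) [0.458 0.086 0.075]
(350, 360) [0.386 0.024 0.095]
(260, 360) [0.402 0.203 0.2  ]
(300, 400) [0.329 0.128 0.204]
(360, 420) [0.292 0.016 0.204]
(140, 240) [0.653 0.502 0.025]
(180, 245) [0.643 0.414 0.004]
(165, 195) [0.764 0.454 0.002]
(240, 195) [0.763 0.275 0.001]
(372, 440) [ 0.11  -0.067 -0.302]
push [ 0.62349584 -0.04131014] jaw yaw for clamp 6.887163156622208
t 0.1 p [ 0.1687 -0.6272  0.2303] w 0.0858 F [-0.1  0.1  0.4] j7 -0.06
toolx [-0.001  0.002 -1.   ] jaw yaw -74.9 z [-0.97 -0.26  0.  ]
slide cm [  7.11 -44.82 -59.01] rows>= 19 per row [ 0.37 -2.36 -3.11]
twist -81.8
```

```bash
python3 -m handwheel '{"claw":[-1,-1,-1,-1,-1,-1,-1,-1,-1,-1,-1,-1],"slide":[[0,-2.4,-3.1],[0,-2.4,-3.1],[0,-2.4,-3.1],[0,-2.4,-3.1],[0,-2.4,-3.1],[0,-2.4,-3.1],[0,-2.4,-3.1],[0,-2.4,-3.1],[0,-2.4,-3.1],[0,-2.4,-3.1],[0,-2.4,-3.1],[0,-2.4,-3.1]],"twist":[0,0,0,0,0,0,0,0,0,0,0,0]}' 40; python3 go.py .6235 -.041 .2 6.9
```

```text
t: 1.1
ee_pos: [0.4549, -0.245, 0.2218]
tcp_rot: [-0.698, -0.087, 0.706, -0.083]
force: [0.6, -0.1, 0.1]
width: 0.0003
t 1.1 p [ 0.4549 -0.245   0.2218] w 0.0003 F [ 0.6 -0.1  0.1] j7 -0.91
toolx [-0.012  0.004 -1.   ] jaw yaw -76.3 z [-0.97 -0.24  0.01]
slide cm [  2.07 -15.8  -21.24] rows>= 7 per row [ 0.3  -2.26 -3.03]
twist -83.2
```

```bash
python3 -m handwheel '{"claw":[-1,-1,-1,-1,-1,-1,-1,-1,-1,-1,-1,-1],"slide":[[0,0,0],[0,0,0],[0,0,0],[0,0,0],[0,0,0],[0,0,0],[0,0,0],[0,0,0],[0,0,0],[0,0,0],[0,0,0],[0,0,0]],"twist":[-7,-7,-7,-7,-7,-7,-7,-7,-7,-7,-7,-4]}'; python3 go.py .6235 -.041 .2 6.9
```

```text
t: 2.1
ee_pos: [0.4597, -0.2281, 0.217]
tcp_rot: [0.468, 0.537, -0.469, 0.522]
force: [-0.5, 0.1, -0.3]
width: -0.0003
t 2.1 p [ 0.4597 -0.2281  0.217 ] w -0.0003 F [-0.5  0.1 -0.3] j7 0.51
toolx [-0.017  0.013 -1.   ] jaw yaw 7.0 z [ 0.12 -0.99 -0.02]
slide cm [  1.67  18.57 -16.53] rows>= 7 per row [ 0.24  2.65 -2.36]
twist 0.1
```

```bash
python3 -m handwheel '{"claw":[-1,-1,-1,-1,-1,-1,-1,-1,-1],"slide":[[0,2.65,-2.36],[0,2.65,-2.36],[0,2.65,-2.36],[0,2.65,-2.36],[0,2.65,-2.36],[0,2.65,-2.36],[0,2.65,-2.36],[0,0,0],[0,0,0]],"twist":[0,0,0,0,0,0,0,0,0]}'; python3 go.py .6235 -.041 .13 6.9
```

```text
t: 2.85
ee_pos: [0.6265, -0.0377, 0.2102]
tcp_rot: [0.468, 0.538, -0.472, 0.518]
force: [0.1, -1.1, -1.0]
width: -0.0
t 2.85 p [ 0.6265 -0.0377  0.2102] w -0.0 F [ 0.1 -1.1 -1. ] j7 -0.01
toolx [-0.025  0.015 -1.   ] jaw yaw 6.6 z [ 0.11 -0.99 -0.02]
slide cm [ 8.02 -0.15  0.43] rows>= 2 per row [ 4.01 -0.07  0.22]
twist -0.3
```

```bash
python3 -m handwheel '{"claw":[-1,-1,-1,-1,-1,-1,-1,-1,-1,-1],"slide":[[4,-0.1,0.2],[4,-0.1,0.2],[0,0,0],[1,0,0],[1,0,0],[1,0,0],[1,0,0],[0.5,0,0],[0.5,0,0],[0,0,0]],"twist":[0,0,0,0,0,0,0,0,0,0]}'; python3 go.py .6235 -.041 .072 6.9
```

```text
t: 3.68
ee_pos: [0.6254, -0.0426, 0.0823]
tcp_rot: [0.471, 0.534, -0.471, 0.521]
force: [-0.2, 0.2, 0.1]
width: 0.0002
t 3.68 p [ 0.6254 -0.0426  0.0823] w 0.0002 F [-0.2  0.2  0.1] j7 -0.05
toolx [-0.014  0.013 -1.   ] jaw yaw 6.4 z [ 0.11 -0.99 -0.01]
slide cm [ 1.04 -0.16 -0.16] rows>= 1 per row [ 1.04 -0.16 -0.16]
twist -0.5
```

```bash
python3 -m handwheel '{"claw":[-1,-1,-1,-1,-1],"slide":[[0.4,0,0],[0.4,0,0],[0.3,0,0],[0.2,0,0],[0,0,0]],"twist":[0,0,0,0,0]}'
python3 - <<'E'
from h import *
P=pts('top',snap('top','t1')[1])
p,_=snap('side','s1')
cv2.imwrite('pics/s1c.png',cv2.resize(p[200:440,260:560],None,fx=2.5,fy=2.5)[:,:,::-1])
E
```

```text
t: 4.1
ee_pos: [0.6268, -0.0419, 0.0723]
tcp_rot: [0.472, 0.533, -0.471, 0.522]
force: [0.1, 0.0, 0.2]
width: 0.0001
```

View pics/s1c.png

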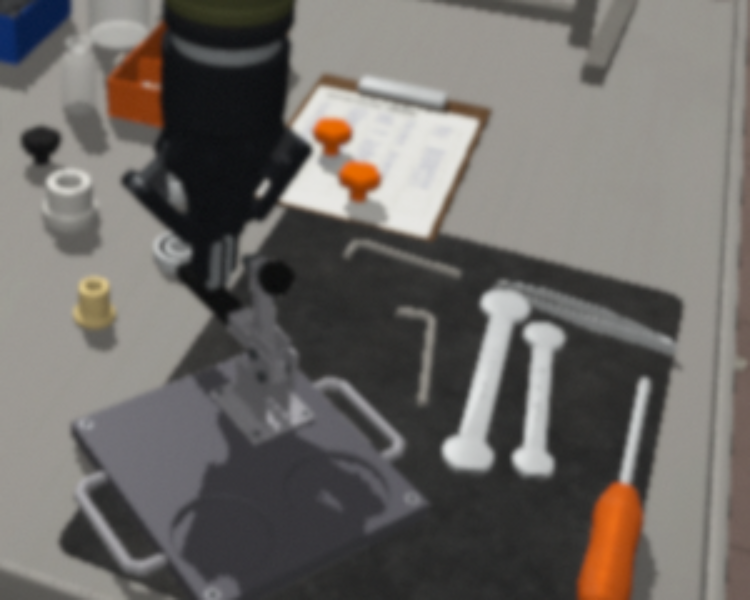

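```bash
python3 -m handwheel '{"claw":[-1,-1,-1,-1,-1,-1],"slide":[[-4,0,0],[-4,0,0],[-4,0,0],[-2,0,0],[0,0,0],[0,0,0]],"twist":[0,0,0,0,0,0]}'; python3 go.py .595 .1585 .2 6.9;python3 - <<'E'
from h import *
P=pts('top',snap('top','t2')[1])
yw=1.691;c=np.array([.6005,-.1428]);R=np.array([[np.cos(yw),-np.sin(yw)],[np.sin(yw),np.cos(yw)]])
w=P[225:290,365:460].reshape(-1,3);w=w[(w[:,2]>.03)&(w[:,2]<.15)]
L=np.c_[(w[:,:2]-c)@R,w[:,2]]
for xb in np.arange(-.06,.15,.01):
    s=L[(L[:,0]>=xb)&(L[:,0]<xb+.01)]
    if len(s):print(round(xb,3),len(s),'y',np.median(s[:,1]).round(3),'z',np.median(s[:,2]).round(3),s[:,2].max().round(3))
E
```

```text
t: 4.7
ee_pos: [0.6267, -0.0456, 0.2127]
tcp_rot: [0.471, 0.534, -0.472, 0.52]
force: [-0.2, -0.6, -0.8]
width: 0.0004
t 4.7 p [ 0.6267 -0.0456  0.2127] w 0.0004 F [-0.2 -0.6 -0.8] j7 -0.0
toolx [-0.017  0.012 -1.   ] jaw yaw 6.4 z [ 0.11 -0.99 -0.01]
slide cm [  1.57  -0.86 -20.61] rows>= 6 per row [ 0.26 -0.14 -3.44]
twist -0.5
0.07 19 y -0.032 z 0.072 0.074
0.08 36 y -0.035 z 0.071 0.076
0.09 35 y -0.034 z 0.071 0.077
0.1 37 y -0.033 z 0.07 0.074
0.11 37 y -0.035 z 0.071 0.075
0.12 21 y -0.032 z 0.07 0.074
```

```bash
python3 -m handwheel '{"claw":[0.4,0.4,0.4,0.4,0.4,0.4,0.4,0.4],"slide":[[0,-0.14,-3.45],[0,-0.14,-3.45],[0,-0.14,-3.45],[0,-0.14,-3.45],[0,-0.14,-3.45],[0,-0.14,-3.45],[0,0,0],[0,0,0]],"twist":[0,0,0,0,0,0,0,0]}'; python3 go.py .595 .1585 .1 6.9
```

```text
t: 5.42
ee_pos: [0.5884, 0.1606, 0.1972]
tcp_rot: [0.466, 0.537, -0.481, 0.513]
force: [1.1, -0.6, -0.3]
width: 0.0598
t 5.42 p [0.5884 0.1606 0.1972] w 0.0598 F [ 1.1 -0.6 -0.3] j7 -0.37
toolx [-0.04   0.008 -0.999] jaw yaw 5.9 z [ 0.1  -0.99 -0.01]
slide cm [9.68 1.01 0.39] rows>= 3 per row [3.23 0.34 0.13]
twist -1.0
```

```bash
python3 -m handwheel '{"claw":[0.4,0.4,0.4,0.4,0.4,0.4],"slide":[[3,0.35,0.1],[3,0.35,0.1],[3,0.3,0.1],[2,0,0],[2,0,0],[0,0,0]],"twist":[0,0,0,0,0,0]}'; python3 go.py .595 .1585 .008 6.9
```

```text
t: 5.92
ee_pos: [0.5902, 0.1559, 0.0541]
tcp_rot: [0.464, 0.539, -0.484, 0.511]
force: [-1.1, -0.5, -0.6]
width: 0.0599
t 5.92 p [0.5902 0.1559 0.0541] w 0.0599 F [-1.1 -0.5 -0.6] j7 -0.42
toolx [-0.048  0.005 -0.999] jaw yaw 5.9 z [ 0.1  -0.99 -0.01]
slide cm [ 4.58  0.73 -0.16] rows>= 2 per row [ 2.29  0.36 -0.08]
twist -1.0
```

```bash
python3 -m handwheel '{"claw":[0.4,0.4,0.4,0.4,0.4,0.4],"slide":[[0,0.35,-0.1],[1.2,0.3,0],[1.2,0.1,0],[1.2,0.1,0],[0.9,0.1,0],[0,0,0]],"twist":[0,0,0,0,0,0]}'; python3 go.py .595 .1585 .008 6.9
python3 - <<'E'
from h import *
p,_=snap('side','s2')
cv2.imwrite('pics/s2c.png',cv2.resize(p[170:370,200:400],None,fx=3,fy=3)[:,:,::-1])
E
```

```text
t: 6.42
ee_pos: [0.5996, 0.1553, 0.0051]
tcp_rot: [0.465, 0.537, -0.485, 0.51]
force: [-0.7, 0.2, -0.7]
width: 0.0599
t 6.42 p [0.5996 0.1553 0.0051] w 0.0599 F [-0.7  0.2 -0.7] j7 -0.45
toolx [-0.047  0.005 -0.999] jaw yaw 5.7 z [ 0.1  -1.   -0.01]
slide cm [-0.27 -0.44 -0.36] rows>= 1 per row [-0.27 -0.44 -0.36]
twist -1.3
```

View pics/s2c.png

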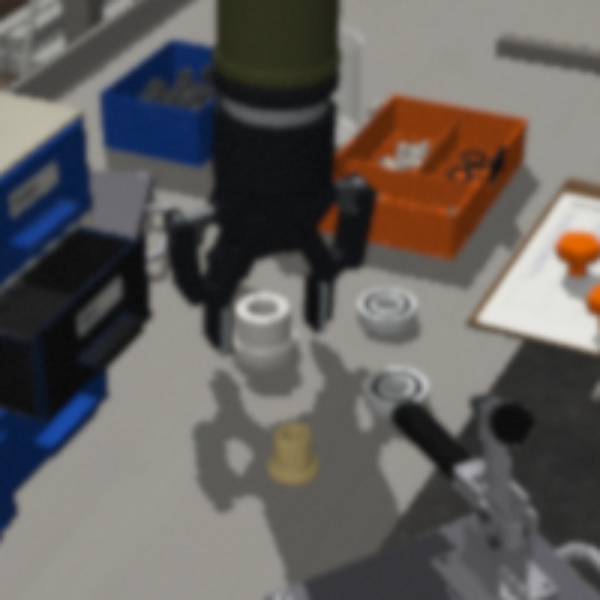

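```bash
python3 -m handwheel '{"claw":[0.4,0.4,-1,-1,-1,-1,-1,-1],"slide":[[-0.3,-0.4,-0.35],[0,0,0],[0,0,0],[0,0,0],[0,0,0],[0,0,0],[0,0,0],[0,0,0]],"twist":[0,0,0,0,0,0,0,0]}' 50; python3 go.py .595 .1585 .008 6.9
```

```text
t: 7.13
ee_pos: [0.596, 0.1599, 0.0118]
tcp_rot: [0.465, 0.537, -0.483, 0.512]
force: [0.4, -0.2, -1.6]
width: 0.038
t 7.13 p [0.596  0.1599 0.0118] w 0.038 F [ 0.4 -0.2 -1.6] j7 -0.45
toolx [-0.043  0.005 -0.999] jaw yaw 5.7 z [ 0.1  -0.99 -0.01]
slide cm [ 0.39 -0.1   0.13] rows>= 1 per row [ 0.39 -0.1   0.13]
twist -1.2
```

```bash
python3 -m handwheel '{"claw":[-1,-1,-1,-1,-1,-1,-1],"slide":[[-2,0,0],[-3.5,0,0],[-4,0,0],[-4,0,0],[-4,0,0],[0,0,0],[0,0,0]],"twist":[0,0,0,0,0,0,0]}'; python3 go.py .6405 -.1833 .19 6.9
python3 - <<'E'
from h import *
p,_=snap('top','t3')
cv2.imwrite('pics/t3c.png',cv2.resize(p[210:310,365:475],None,fx=6,fy=6,interpolation=cv2.INTER_CUBIC)[:,:,::-1])
E
```

```text
t: 7.72
ee_pos: [0.6004, 0.1571, 0.1883]
tcp_rot: [0.462, 0.539, -0.487, 0.509]
force: [-0.5, 0.0, -3.1]
width: 0.0384
t 7.72 p [0.6004 0.1571 0.1883] w 0.0384 F [-0.5  0.  -3.1] j7 -0.37
toolx [-0.056  0.003 -0.998] jaw yaw 5.7 z [ 0.1  -0.99 -0.01]
slide cm [-0.5   0.58 34.27] rows>= 9 per row [-0.06  0.06  3.81]
twist -1.2
```

View pics/t3c.png

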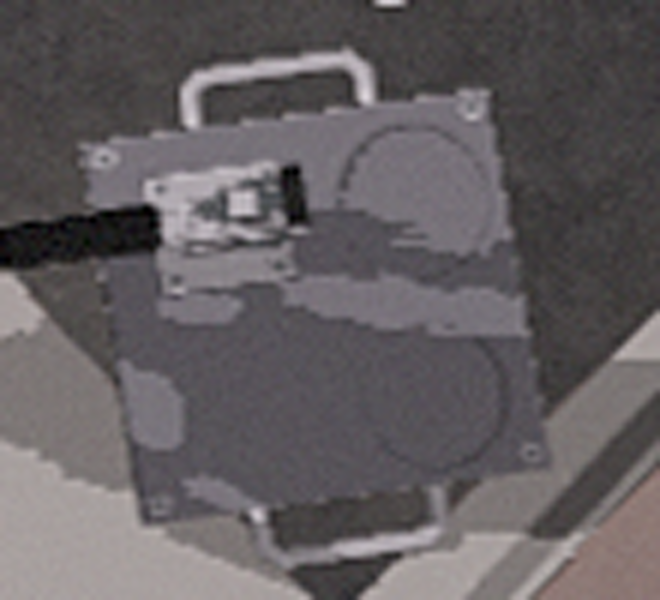

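```bash
python3 -m handwheel '{"claw":[-1,-1,-1,-1,-1,-1,-1,-1,-1,-1,-1,-1],"slide":[[-0.1,0.1,3.4],[-0.1,0.1,3.4],[-0.1,0.1,3.4],[-0.1,0.1,3.4],[-0.1,0.1,3.4],[-0.1,0.1,3.4],[-0.1,0.1,3.4],[0,0.1,3.4],[0,0.1,3.4],[0,0,2.5],[0,0,0.5],[0,0,0]],"twist":[0,0,0,0,0,0,0,0,0,0,0,0]}'; python3 go.py .642 -.1842 .19 6.9
```

```text
t: 8.77
ee_pos: [0.6358, -0.1871, 0.1662]
tcp_rot: [0.453, 0.551, -0.489, 0.502]
force: [-0.1, 1.1, -2.3]
width: 0.0383
t 8.77 p [ 0.6358 -0.1871  0.1662] w 0.0383 F [-0.1  1.1 -2.3] j7 0.18
toolx [-0.086  0.01  -0.996] jaw yaw 6.4 z [ 0.11 -0.99 -0.02]
slide cm [-2.42  0.45 -0.27] rows>= 1 per row [-2.42  0.45 -0.27]
twist -0.6
```

```bash
python3 -m handwheel '{"claw":[-1,-1,-1,-1,-1,-1,-1,-1,-1,-1],"slide":[[0,0,0],[0,0,0],[0,0,0],[0,0,0],[0,0,0],[0,0,0],[0,0,0],[0,0,0],[0,0,0],[0,0,0]],"twist":[0,0,0,0,0,0,0,0,0,0]}'; python3 go.py .642 -.1842 .19;python3 -m handwheel '{"claw":[-1,-1,-1,-1,-1,-1],"slide":[[-2,0,0],[-2,0,0],[2,0,0],[2,0,0],[0,0,0],[0,0,0]],"twist":[0,0,0,0,0,0]}'; python3 go.py .642 -.1842 .19
```

```text
t: 9.6
ee_pos: [0.6351, -0.1761, 0.1636]
tcp_rot: [0.451, 0.556, -0.485, 0.502]
force: [0.0, -0.1, -2.7]
width: 0.0381
t 9.6 p [ 0.6351 -0.1761  0.1636] w 0.0381 F [ 0.  -0.1 -2.7] j7 0.17
toolx [-0.09   0.014 -0.996] jaw yaw 7.1 z [ 0.12 -0.99 -0.03]
slide cm [-2.71  0.35  0.82] rows>= 1 per row [-2.71  0.35  0.82]
t: 10.1
ee_pos: [0.636, -0.1769, 0.1661]
tcp_rot: [0.451, 0.555, -0.485, 0.503]
force: [0.9, 0.7, -2.1]
width: 0.0385
t 10.1 p [ 0.636  -0.1769  0.1661] w 0.0385 F [ 0.9  0.7 -2.1] j7 0.17
toolx [-0.087  0.013 -0.996] jaw yaw 7.1 z [ 0.12 -0.99 -0.02]
slide cm [-2.44  0.3   0.74] rows>= 1 per row [-2.44  0.3   0.74]
```

```bash
python3 go.py .6425 -.184 .06 ; python3 -m handwheel '{"claw":[-1,-1,-1,-1,-1,-1,-1],"slide":[[0,0.3,0.7],[0,0,0],[2,0.2,0],[2,0.2,0],[2,0.2,0],[2,0.2,0],[0,0,0]],"twist":[0,0,0,0,0,0,0]}'; python3 go.py .6425 -.184 .04
```

```text
t 10.1 p [ 0.636  -0.1769  0.1661] w 0.0385 F [ 0.9  0.7 -2.1] j7 0.17
toolx [-0.087  0.013 -0.996] jaw yaw 7.1 z [ 0.12 -0.99 -0.02]
slide cm [10.5   1.46  1.03] rows>= 3 per row [3.5  0.49 0.34]
t: 10.68
ee_pos: [0.6463, -0.1856, 0.0898]
tcp_rot: [0.454, 0.551, -0.485, 0.506]
force: [-1.3, 0.1, -3.6]
width: 0.0381
t 10.68 p [ 0.6463 -0.1856  0.0898] w 0.0381 F [-1.3  0.1 -3.6] j7 0.15
toolx [-0.076  0.01  -0.997] jaw yaw 6.8 z [ 0.12 -0.99 -0.02]
slide cm [ 4.99  0.01 -0.11] rows>= 2 per row [ 2.5   0.01 -0.05]
```

```bash
python3 -m handwheel '{"claw":[-1,-1,-1,-1,-1],"slide":[[2,0,0],[1.5,0,0],[1,0,0],[0.5,0,0],[0,0,0]],"twist":[0,0,0,0,0]}'; python3 go.py .6425 -.184 .027
```

```text
t: 11.1
ee_pos: [0.6456, -0.1869, 0.0424]
tcp_rot: [0.455, 0.549, -0.484, 0.507]
force: [-0.3, -0.5, -2.8]
width: 0.0381
t 11.1 p [ 0.6456 -0.1869  0.0424] w 0.0381 F [-0.3 -0.5 -2.8] j7 0.14
toolx [-0.071  0.008 -0.997] jaw yaw 6.7 z [ 0.12 -0.99 -0.02]
slide cm [ 1.56 -0.16 -0.3 ] rows>= 1 per row [ 1.56 -0.16 -0.3 ]
```

```bash
python3 -m handwheel '{"claw":[-1,-1,-1,-1,-1,-1],"slide":[[0,-0.2,-0.3],[0.5,0,0],[0.4,0,0],[0.3,0,0],[0.2,0,0],[0,0,0]],"twist":[0,0,0,0,0,0]}'; python3 go.py .6425 -.184 .027
```

```text
t: 11.6
ee_pos: [0.6445, -0.1842, 0.0315]
tcp_rot: [0.456, 0.547, -0.483, 0.509]
force: [0.5, -0.2, -2.1]
width: 0.0384
t 11.6 p [ 0.6445 -0.1842  0.0315] w 0.0384 F [ 0.5 -0.2 -2.1] j7 0.13
toolx [-0.066  0.006 -0.998] jaw yaw 6.7 z [ 0.12 -0.99 -0.01]
slide cm [ 0.46 -0.17 -0.03] rows>= 1 per row [ 0.46 -0.17 -0.03]
```

```bash
python3 -m handwheel '{"claw":[-1,-1,-1,-1],"slide":[[0.2,-0.15,0],[0.2,0,0],[0.2,0,0],[0,0,0]],"twist":[0,0,0,0]}'; python3 go.py .6425 -.184 .027
```

```text
t: 11.93
ee_pos: [0.6426, -0.1845, 0.0253]
tcp_rot: [0.456, 0.547, -0.483, 0.509]
force: [0.1, -0.1, -1.7]
width: 0.0384
t 11.93 p [ 0.6426 -0.1845  0.0253] w 0.0384 F [ 0.1 -0.1 -1.7] j7 0.13
toolx [-0.065  0.006 -0.998] jaw yaw 6.7 z [ 0.12 -0.99 -0.01]
slide cm [-0.17 -0.02 -0.05] rows>= 1 per row [-0.17 -0.02 -0.05]
```

```bash
python3 -m handwheel '{"claw":[0.3,0.3,0.3,0.3,0.3,0.3,0.3,0.3,0.3,0.3,0.3],"slide":[[0,0,0],[0,0,0],[0,0,0],[-1,0,0],[-1.5,0,0],[-2,0,0],[-2,0,0],[-2,0,0],[-3,0,0],[-4,0,0],[-4,0,0]],"twist":[0,0,0,0,0,0,0,0,0,0,0]}'; python3 go.py .654 .0755 .19
python3 - <<'E'
from h import *
p,_=snap('side','s3')
cv2.imwrite('pics/s3c.png',cv2.resize(p[270:450,280:480],None,fx=3,fy=3)[:,:,::-1])
E
```

```text
t: 12.85
ee_pos: [0.6523, -0.1849, 0.226]
tcp_rot: [0.454, 0.55, -0.484, 0.506]
force: [1.5, 0.5, -0.5]
width: 0.0553
t 12.85 p [ 0.6523 -0.1849  0.226 ] w 0.0553 F [ 1.5  0.5 -0.5] j7 0.19
toolx [-0.075  0.009 -0.997] jaw yaw 6.8 z [ 0.12 -0.99 -0.02]
slide cm [  3.81   3.5  -25.77] rows>= 7 per row [ 0.54  0.5  -3.68]
```

View pics/s3c.png

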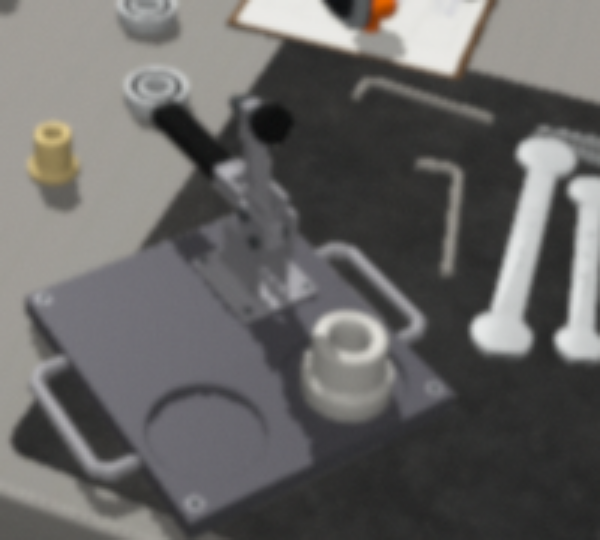

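```bash
python3 -m handwheel '{"claw":[0.4,0.4,0.4,0.4,0.4,0.4,0.4,0.4,0.4,0.4,0.4,0.4],"slide":[[0,0.3,-2.2],[0,0.3,-2.2],[0,0.3,-2.2],[0,0.3,-2.2],[0,0.3,-2.2],[0,0.3,-2.2],[0,0.3,-2.2],[0,0.3,-2.2],[0,0.3,-2.2],[0,0.3,-2.2],[0,0.3,-2.2],[0,0.3,-2]],"twist":[0,0,0,0,0,0,0,0,0,0,0,0]}'; python3 go.py .654 .0755 .19 96;python3 -m handwheel '{"claw":[0.4,0.4,0.4,0.4,0.4,0.4,0.4,0.4,0.4,0.4,0.4,0.4],"slide":[[0,0,0],[0,0,0],[0,0,0],[0,0,0],[0,0,0],[0,0,0],[0,0,0],[0,0,0],[0,0,0],[0,0,0],[0,0,0],[0,0,0]],"twist":[-7,-7,-7,-7,-7,-7,-7,-7,-7,-7,-7,-7]}'; python3 go.py .654 .0755 .1 96
```

```text
t: 13.9
ee_pos: [0.6698, 0.0831, 0.2594]
tcp_rot: [0.466, 0.532, -0.48, 0.519]
force: [0.3, -0.1, -0.6]
width: 0.0598
t 13.9 p [0.6698 0.0831 0.2594] w 0.0598 F [ 0.3 -0.1 -0.6] j7 -0.23
toolx [-0.027 -0.003 -1.   ] jaw yaw 6.0 z [ 0.1  -0.99  0.  ]
slide cm [ 6.98 -1.46  0.59] rows>= 2 per row [ 3.49 -0.73  0.29]
twist 90.0
t: 14.9
ee_pos: [0.6695, 0.0974, 0.2745]
tcp_rot: [-0.012, 0.71, 0.014, 0.704]
force: [-0.3, -0.1, -0.1]
width: 0.0599
t 14.9 p [0.6695 0.0974 0.2745] w 0.0599 F [-0.3 -0.1 -0.1] j7 1.17
toolx [-0.009  0.002 -1.   ] jaw yaw 92.1 z [ 1.    0.04 -0.01]
slide cm [17.46 -2.16 -1.47] rows>= 5 per row [ 3.49 -0.43 -0.29]
twist -3.9
```

Run:
```python
from h import *
p,d=snap('top','t4');P=pts('top',d)
w=P[225:260,420:465].reshape(-1,3);q=w[(w[:,2]>.042)&(w[:,2]<.056)]
print('die top',len(q),q.mean(0),(q.min(0)+q.max(0))/2,np.ptp(q,0))
cv2.imwrite('pics/t4c.png',cv2.resize(p[200:330,240:470],None,fx=3.4,fy=3.4)[:,:,::-1])
```

```text
die top 146 [ 0.64087612 -0.1852355   0.04650502] [ 0.64112888 -0.18516292  0.04667577] [0.03306882 0.0343639  0.00927443]
```

```bash
python3 -m handwheel '{"claw":[0.4,0.4,0.4,0.4,0.4,0.4,0.4,0.4,0.4],"slide":[[0,-2.2,-1.5],[3,0,0],[4,0,0],[4,0,0],[4,0,0],[3,0,0],[2,0,0],[0,0,0],[0,0,0]],"twist":[0,0,0,0,0,0,0,0,0]}'; python3 go.py .654 .0755 .004
```

```text
t: 15.7
ee_pos: [0.6591, 0.0749, 0.0774]
tcp_rot: [-0.005, 0.704, 0.007, 0.71]
force: [0.4, -0.7, -0.5]
width: 0.0599
t 15.7 p [0.6591 0.0749 0.0774] w 0.0599 F [ 0.4 -0.7 -0.5] j7 1.1
toolx [ 0.008  0.002 -1.   ] jaw yaw 91.0 z [1.   0.02 0.01]
slide cm [ 7.33  0.06 -0.57] rows>= 2 per row [ 3.67  0.03 -0.28]
```

```bash
python3 -m handwheel '{"claw":[0.4,0.4,0.4,0.4,0.4,0.4],"slide":[[2.5,0,-0.5],[2.5,0,0],[1,0,0],[0.7,0,0],[0.5,0,0],[0,0,0]],"twist":[0,0,0,0,0,0]}'; python3 go.py .654 .0755 .003
```

```text
t: 16.2
ee_pos: [0.6636, 0.0762, 0.0159]
tcp_rot: [-0.002, 0.698, 0.004, 0.716]
force: [-0.5, 0.7, 0.4]
width: 0.0601
t 16.2 p [0.6636 0.0762 0.0159] w 0.0601 F [-0.5  0.7  0.4] j7 1.06
toolx [ 0.026  0.003 -1.   ] jaw yaw 90.5 z [1.   0.01 0.03]
slide cm [ 1.26 -0.07 -1.  ] rows>= 1 per row [ 1.26 -0.07 -1.  ]
```

```bash
python3 -m handwheel '{"claw":[0.4,0.4,0.4,0.4,0.4],"slide":[[0,0,-1],[0.3,0,-0.2],[0.4,0,0],[0.3,0,0],[0,0,0]],"twist":[0,0,0,0,0]}'; python3 go.py .654 .0755 .003
```

```text
t: 16.62
ee_pos: [0.6565, 0.0769, 0.0108]
tcp_rot: [-0.001, 0.695, 0.004, 0.719]
force: [-0.4, 0.1, 0.4]
width: 0.0593
t 16.62 p [0.6565 0.0769 0.0108] w 0.0593 F [-0.4  0.1  0.4] j7 1.04
toolx [ 0.035  0.004 -0.999] jaw yaw 90.4 z [1.   0.01 0.04]
slide cm [ 0.77 -0.14 -0.28] rows>= 1 per row [ 0.77 -0.14 -0.28]
```

```bash
python3 -m handwheel '{"claw":[0.4,0.4,0.4,-1,-1,-1,-1,-1,-1],"slide":[[0.5,-0.1,-0.3],[0.5,0,-0.1],[0.2,0,0],[0.1,0,0],[0.1,0,0],[0.1,0,0],[0.1,0,0],[0,0,0],[0,0,0]],"twist":[0,0,0,0,0,0,0,0,0]}' 50; python3 go.py .654 .0755 .003
```

```text
t: 17.37
ee_pos: [0.6569, 0.0754, -0.0006]
tcp_rot: [-0.002, 0.692, 0.002, 0.722]
force: [-1.1, 0.0, 2.3]
width: 0.0373
t 17.37 p [ 6.569e-01  7.540e-02 -6.000e-04] w 0.0373 F [-1.1  0.   2.3] j7 1.03
toolx [ 0.041  0.001 -0.999] jaw yaw 90.3 z [1.   0.01 0.04]
slide cm [-0.37  0.01 -0.28] rows>= 1 per row [-0.37  0.01 -0.28]
```

```bash
python3 -m handwheel '{"claw":[0.2,0.2,0.2,0.2,-1,-1,-1,-1],"slide":[[0,0,0],[0,0,-0.2],[-0.3,0,-0.2],[-0.1,0,0],[0,0,0],[0,0,0],[0,0,0],[0,0,0]],"twist":[0,0,0,0,0,0,0,0]}' 50; python3 go.py .654 .0755 .003
python3 - <<'E'
from h import *
p,_=snap('side','s4')
cv2.imwrite('pics/s4c.png',cv2.resize(p[220:370,260:410],None,fx=4,fy=4)[:,:,::-1])
E
```

```text
t: 18.03
ee_pos: [0.6515, 0.0756, 0.0017]
tcp_rot: [-0.001, 0.693, 0.003, 0.721]
force: [0.9, -0.2, -0.1]
width: 0.037
t 18.03 p [0.6515 0.0756 0.0017] w 0.037 F [ 0.9 -0.2 -0.1] j7 1.03
toolx [ 0.04   0.002 -0.999] jaw yaw 90.4 z [1.   0.01 0.04]
slide cm [-0.12 -0.01  0.26] rows>= 1 per row [-0.12 -0.01  0.26]
```

View pics/s4c.png

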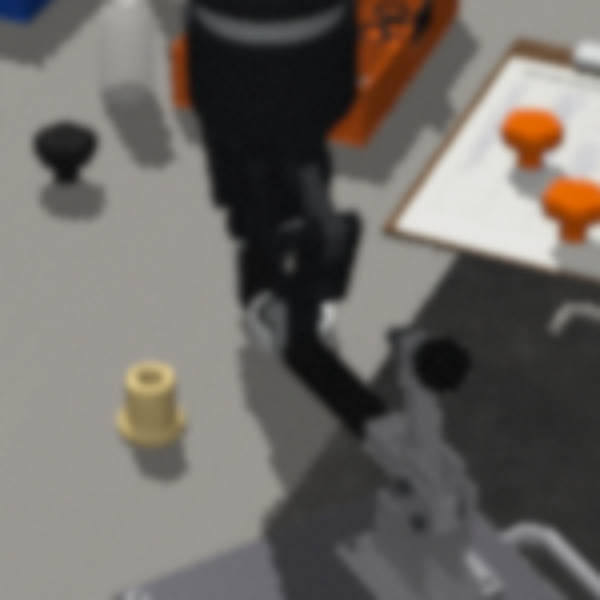

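```bash
python3 -m handwheel '{"claw":[-1,-1,-1,-1,-1,-1,-1,-1,-1],"slide":[[-0.5,0,0],[-1,0,0],[-2,0,0],[-3,0,0],[-3,0,0],[-4,0,0],[-4,0,0],[-2,0,0],[0,0,0]],"twist":[0,0,0,0,0,0,0,0,0]}'; python3 go.py .5653 -.1876 .19 96.9
```

```text
t: 18.83
ee_pos: [0.6402, 0.0754, 0.206]
tcp_rot: [-0.002, 0.696, 0.004, 0.718]
force: [0.6, -0.1, -2.2]
width: 0.0368
t 18.83 p [0.6402 0.0754 0.206 ] w 0.0368 F [ 0.6 -0.1 -2.2] j7 1.16
toolx [ 0.032  0.002 -0.999] jaw yaw 90.5 z [1.   0.01 0.03]
slide cm [  1.3  -26.24  -7.76] rows>= 7 per row [ 0.19 -3.75 -1.11]
twist -6.4
```

```bash
python3 -m handwheel '{"claw":[-1,-1,-1,-1,-1,-1,-1,-1,-1,-1],"slide":[[0,-2.9,-0.9],[0,-2.9,-0.9],[0,-2.9,-0.9],[0,-2.9,-0.9],[0,-2.9,-0.9],[0,-2.9,-0.9],[0,-2.9,-0.9],[0,-2.9,-0.9],[0,-2.9,-0.9],[0,0,0]],"twist":[0,0,0,0,0,0,0,0,0,-6.5]}'; python3 go.py .5653 -.1876 .05 96.9
```

```text
t: 19.67
ee_pos: [0.5556, -0.1917, 0.2002]
tcp_rot: [-0.047, 0.695, 0.049, 0.716]
force: [-0.3, -1.1, -1.1]
width: 0.0372
t 19.67 p [ 0.5556 -0.1917  0.2002] w 0.0372 F [-0.3 -1.1 -1.1] j7 1.8
toolx [ 0.03   0.004 -1.   ] jaw yaw 97.7 z [0.99 0.13 0.03]
slide cm [15.05  0.27  0.56] rows>= 4 per row [3.76 0.07 0.14]
twist 0.8
```

```bash
python3 -m handwheel '{"claw":[-1,-1,-1,-1,-1,-1,-1,-1],"slide":[[2,0.3,0.5],[3,0,0],[3,0,0],[3,0,0],[2.5,0,0],[1.5,0,0],[0,0,0],[0,0,0]],"twist":[0,0,0,0,0,0,0,0]}'; python3 go.py .5653 -.1876 .018 96.9
```

```text
t: 20.33
ee_pos: [0.5594, -0.1922, 0.0408]
tcp_rot: [-0.046, 0.697, 0.048, 0.714]
force: [0.4, 0.4, -0.7]
width: 0.0372
t 20.33 p [ 0.5594 -0.1922  0.0408] w 0.0372 F [ 0.4  0.4 -0.7] j7 1.68
toolx [ 0.025  0.004 -1.   ] jaw yaw 97.6 z [0.99 0.13 0.02]
slide cm [2.3  0.37 0.59] rows>= 1 per row [2.3  0.37 0.59]
twist 0.7
```

```bash
python3 -m handwheel '{"claw":[-1,-1,-1,-1,-1],"slide":[[0,0.4,0.6],[0.8,0,0],[0.8,0,0],[0.4,0,0],[0,0,0]],"twist":[0,0,0,0,0]}'; python3 go.py .5653 -.1876 .017 96.9
```

```text
t: 20.75
ee_pos: [0.5687, -0.1872, 0.0235]
tcp_rot: [-0.047, 0.695, 0.047, 0.716]
force: [0.2, -0.5, -0.9]
width: 0.0367
t 20.75 p [ 0.5687 -0.1872  0.0235] w 0.0367 F [ 0.2 -0.5 -0.9] j7 1.65
toolx [ 0.03   0.002 -1.   ] jaw yaw 97.6 z [0.99 0.13 0.03]
slide cm [ 0.64  0.   -0.36] rows>= 1 per row [ 0.64  0.   -0.36]
twist 0.7
```

```bash
python3 -m handwheel '{"claw":[-1,-1,-1,-1,-1],"slide":[[0,0,-0.5],[0.4,0,-0.1],[0.4,0,0],[0.1,0,0],[0,0,0]],"twist":[0,0,0,0,0]}'; python3 go.py .5625 -.1876 .017 96.9
```

```text
t: 21.17
ee_pos: [0.5638, -0.1885, 0.0154]
tcp_rot: [-0.047, 0.694, 0.046, 0.717]
force: [-0.6, 0.0, 2.0]
width: 0.0375
t 21.17 p [ 0.5638 -0.1885  0.0154] w 0.0375 F [-0.6  0.   2. ] j7 1.65
toolx [ 0.033  0.    -0.999] jaw yaw 97.5 z [0.99 0.13 0.03]
slide cm [-0.17  0.1  -0.11] rows>= 1 per row [-0.17  0.1  -0.11]
twist 0.7
```

Touching (2 N). Release and lift, then head for the second bearing.

```bash
python3 -m handwheel '{"claw":[0.2,0.2,0.2,0.2,0.2,0.2,0.2,0.2,0.2,0.2,0.2],"slide":[[0,0,0],[0,0,0],[-0.2,0,0],[-1,0,0],[-2,0,0],[-3,0,0],[-3,0,0],[-4,0,0],[-4,0,0],[-2,0,0],[0,0,0]],"twist":[0,0,0,0,0,0,0,0,0,0,0]}'; python3 go.py .6855 .1635 .2 90
python3 - <<'E'
from h import *
p,_=snap('side','s5')
cv2.imwrite('pics/s5c.png',cv2.resize(p[310:450,280:440],None,fx=3.5,fy=3.5)[:,:,::-1])
E
```

```text
t: 22.08
ee_pos: [0.5559, -0.1867, 0.2186]
tcp_rot: [-0.048, 0.695, 0.048, 0.716]
force: [0.7, 0.4, 0.8]
width: 0.0515
t 22.08 p [ 0.5559 -0.1867  0.2186] w 0.0515 F [0.7 0.4 0.8] j7 1.8
toolx [ 0.03   0.002 -1.   ] jaw yaw 97.8 z [0.99 0.13 0.03]
slide cm [ 2.33 32.96 17.5 ] rows>= 10 per row [0.23 3.3  1.75]
twist 7.8
```

View pics/s5c.png

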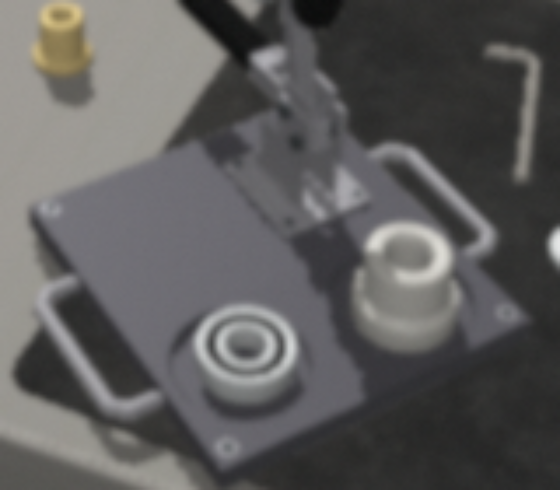

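```bash
python3 -m handwheel '{"claw":[0.1,0.1,0.1,0.1,0.1,0.1,0.1,0.1,0.1,0.1,0.1,0.1],"slide":[[0,0,0],[0,0,0],[0,0,0],[0,0,0],[0,0,0],[0,0,0],[0,0,0],[0,0,0],[0,0,0],[0,0,0],[0,0,0],[0,0,0]],"twist":[7,7,7,7,7,7,7,7,7,7,7,7]}' 20; python3 go.py .623 -.037 .2 6.9
```

```text
t: 23.13
ee_pos: [0.546, -0.183, 0.2022]
tcp_rot: [0.451, 0.549, -0.441, 0.548]
force: [0.0, -0.9, 0.3]
width: 0.0468
t 23.13 p [ 0.546  -0.183   0.2022] w 0.0468 F [ 0.  -0.9  0.3] j7 0.36
toolx [ 0.007  0.012 -1.   ] jaw yaw 11.8 z [ 0.2  -0.98 -0.01]
slide cm [  0.45  10.51 -12.71] rows>= 5 per row [ 0.09  2.1  -2.54]
twist 4.9
```

```bash
python3 -m handwheel '{"claw":[0.1,0.1,0.1,0.1,0.1,0.1,0.1],"slide":[[0,2.1,-2.5],[0,2.1,-2.5],[0,2.1,-2.5],[0,2.1,-2.5],[0,2.1,-2.5],[0,0,0],[0,0,0]],"twist":[0,0,0,0,0,4.9,0]}'; python3 go.py .623 -.037 .12 6.9
```

```text
t: 23.72
ee_pos: [0.6199, -0.0365, 0.1915]
tcp_rot: [0.474, 0.532, -0.472, 0.519]
force: [0.2, -1.2, -0.7]
width: 0.0468
t 23.72 p [ 0.6199 -0.0365  0.1915] w 0.0468 F [ 0.2 -1.2 -0.7] j7 -0.06
toolx [-0.012  0.014 -1.   ] jaw yaw 6.0 z [ 0.1  -0.99 -0.02]
slide cm [7.15 0.38 0.19] rows>= 2 per row [3.57 0.19 0.1 ]
twist -0.9
```

```bash
python3 -m handwheel '{"claw":[0.1,0.1,0.1,0.1,0.1,0.1],"slide":[[2.5,0.3,0.2],[2.5,0,0.1],[2.5,0,0],[1.5,0,0],[0,0,0],[0,0,0]],"twist":[0,0,0,0,0,0]}'; python3 go.py .623 -.037 .048 6.9
```

```text
t: 24.22
ee_pos: [0.6179, -0.0392, 0.093]
tcp_rot: [0.469, 0.537, -0.471, 0.52]
force: [0.6, 0.7, 1.4]
width: 0.0468
t 24.22 p [ 0.6179 -0.0392  0.093 ] w 0.0468 F [0.6 0.7 1.4] j7 -0.09
toolx [-0.02   0.014 -1.   ] jaw yaw 6.7 z [ 0.12 -0.99 -0.02]
slide cm [ 4.49  0.62 -0.08] rows>= 2 per row [ 2.24  0.31 -0.04]
twist -0.2
```

```bash
python3 -m handwheel '{"claw":[0.1,0.1,0.1,0.1,0.1,0.1],"slide":[[0,0.5,0],[1.5,0.1,0],[1.5,0,0],[1,0,0],[0.5,0,0],[0,0,0]],"twist":[0,0,0,0,0,0]}'; python3 go.py .623 -.037 .048 6.9
python3 - <<'E'
from h import *
p,_=snap('side','s6')
cv2.imwrite('pics/s6c.png',cv2.resize(p[240:400,280:440],None,fx=3.5,fy=3.5)[:,:,::-1])
E
```

```text
t: 24.72
ee_pos: [0.6263, -0.0403, 0.0481]
tcp_rot: [0.47, 0.535, -0.47, 0.522]
force: [0.2, 0.0, 0.8]
width: 0.047
t 24.72 p [ 0.6263 -0.0403  0.0481] w 0.047 F [0.2 0.  0.8] j7 -0.12
toolx [-0.014  0.012 -1.   ] jaw yaw 6.7 z [ 0.12 -0.99 -0.01]
slide cm [ 0.01 -0.28 -0.36] rows>= 1 per row [ 0.01 -0.28 -0.36]
twist -0.2
```

View pics/s6c.png

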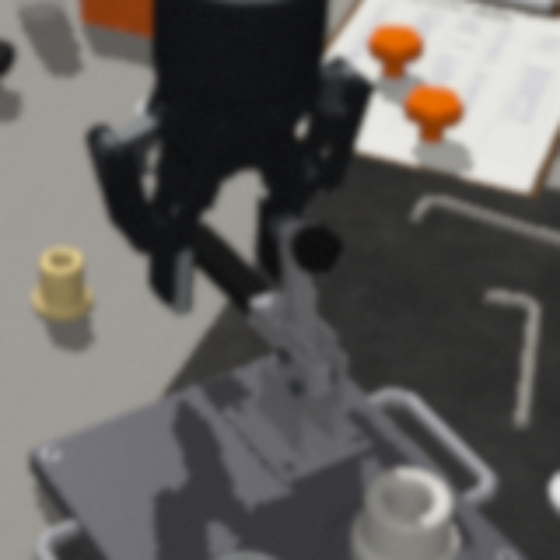

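```bash
python3 -m handwheel '{"claw":[-1,-1,-1,-1,-1,-1,-1,-1,-1],"slide":[[0,0,0],[0,0,0],[0,0,0],[0,0,0],[-1.4,0,0.1],[-1.4,0,0.4],[-1.3,0,0.7],[-1.1,0,0.9],[0,0,0]],"twist":[0,0,0,0,0,0,0,0,0]}' 20; python3 go.py
python3 - <<'E'
from h import *
s=robot.state();from scipy.spatial.transform import Rotation as Ro
g=np.array(s['ee_pos'])-.019*Ro.from_quat(s['tcp_rot']).as_matrix()[:,0]
yw=1.691;c=np.array([.6005,-.1428]);R=np.array([[np.cos(yw),-np.sin(yw)],[np.sin(yw),np.cos(yw)]])
l=(g[:2]-c)@R;print('grasp local',l,g[2],'ang',np.arctan2(l[0]-.03,g[2]-.067),'rho',np.hypot(l[0]-.03,g[2]-.067))
E
```

```text
t: 25.52
ee_pos: [0.6271, -0.0626, 0.1041]
tcp_rot: [0.467, 0.537, -0.47, 0.522]
force: [-1.4, -1.6, -2.5]
width: 0.0179
t 25.52 p [ 0.6271 -0.0626  0.1041] w 0.0179 F [-1.4 -1.6 -2.5] j7 -0.05
toolx [-0.02   0.012 -1.   ] jaw yaw 7.0 z [ 0.12 -0.99 -0.01]
grasp local [ 0.07619002 -0.03637506] 0.12305468920377668 ang 0.6892149465275189 rho 0.072633646340174
```

```bash
cat > ang.py <<'E'
from h import *
s=robot.state();from scipy.spatial.transform import Rotation as Ro
g=np.array(s['ee_pos'])-.019*Ro.from_quat(s['tcp_rot']).as_matrix()[:,0]
yw=1.691;c=np.array([.6005,-.1428]);R=np.array([[np.cos(yw),-np.sin(yw)],[np.sin(yw),np.cos(yw)]])
l=(g[:2]-c)@R;print('grasp local',l,g[2],'ang',np.arctan2(l[0]-.03,g[2]-.067),'rho',np.hypot(l[0]-.03,g[2]-.067),s['force'],s['width'])
E
python3 -m handwheel '{"claw":[-1,-1,-1,-1,-1,-1],"slide":[[-0.6,0,0.9],[-0.5,0,0.9],[-0.4,0,1.4],[-0.2,0,1],[0,0,0.6],[0,0,0]],"twist":[0,0,0,0,0,0]}' 20;python3 ang.py
```

```text
t: 26.02
ee_pos: [0.6329, -0.1074, 0.1236]
tcp_rot: [0.469, 0.541, -0.467, 0.519]
force: [-0.7, 1.1, -5.1]
width: 0.0173
grasp local [ 0.03081323 -0.03676723] 0.14256526934517638 ang 0.010761509518332726 rho 0.0755696451665407 [-0.69357463  1.1367743  -5.07016003] 0.01732479730932415
```

```bash
python3 -m handwheel '{"claw":[-1,-1,-1,-1],"slide":[[0,0,0.6],[0,0,0.6],[0,0,0.6],[0,0,0.4]],"twist":[0,0,0,0]}' 20;python3 ang.py;python3 - <<'E'
from h import *
p,_=snap('side','s7')
cv2.imwrite('pics/s7c.png',cv2.resize(p[240:400,310:470],None,fx=3.5,fy=3.5)[:,:,::-1])
E
```

```text
t: 26.35
ee_pos: [0.6343, -0.1177, 0.1235]
tcp_rot: [0.47, 0.548, -0.461, 0.516]
force: [-4.1, 8.8, 0.3]
width: 0.0178
grasp local [ 0.02005219 -0.03700411] 0.14249913058928054 ang -0.13100597855583393 rho 0.07615167560410672 [-4.09717181  8.77579816  0.30862106] 0.017799817995640295
```

View pics/s7c.png

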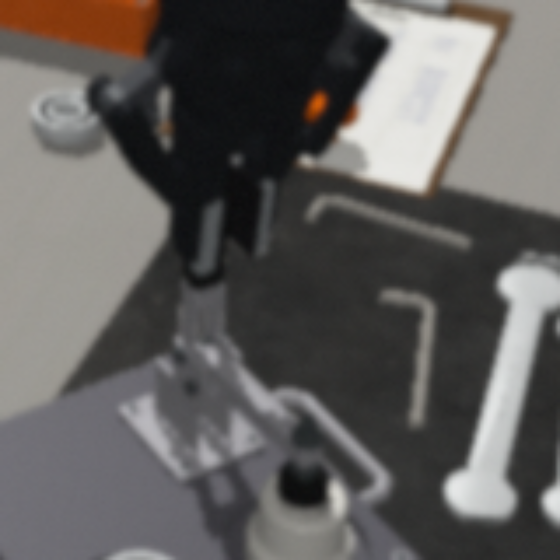

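```bash
python3 -m handwheel '{"claw":[-1,-1,0.1,0.1,0.1,0.1,0.1,0.1,0.1,0.1,0.1],"slide":[[0,0,0.5],[0,0,0],[0,0,0],[0,0,0],[0,0,0],[-2,0,0],[-3,0,0],[-3,0,0],[-3,0,0],[-2,0,0],[0,0,0]],"twist":[0,0,0,0,0,0,0,0,0,0,0]}' 20;python3 go.py .6855 .1635 .24 90;python3 - <<'E'
from h import *
p,_=snap('side','s8')
cv2.imwrite('pics/s8c.png',cv2.resize(p[240:420,280:480],None,fx=3.5,fy=3.3)[:,:,::-1])
E
```

```text
t: 27.32
ee_pos: [0.6391, -0.1354, 0.2597]
tcp_rot: [0.471, 0.544, -0.465, 0.516]
force: [0.2, 0.5, 1.6]
width: 0.047
t 27.32 p [ 0.6391 -0.1354  0.2597] w 0.047 F [0.2 0.5 1.6] j7 0.12
toolx [-0.024  0.032 -0.999] jaw yaw 7.2 z [ 0.12 -0.99 -0.03]
slide cm [  2.82   8.36 -29.  ] rows>= 8 per row [ 0.35  1.04 -3.63]
twist -82.8
```

View pics/s8c.png

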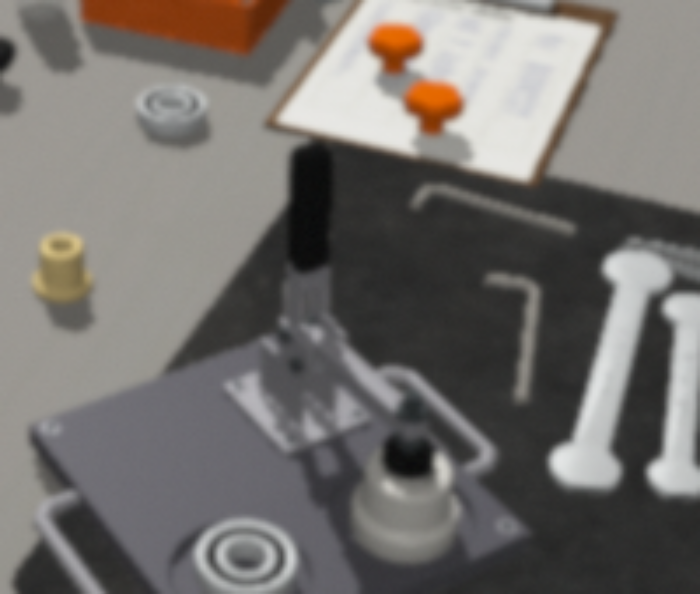

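```bash
python3 go.py .571 .0372 .23 7|tail -2;  python3 -m handwheel '{"claw":[0.1,0.1,0.1,0.1,0.1,0.1,0.1,0.1],"slide":[[0,-1.1,-2.6],[0,-1.1,-2.6],[0,-1.1,-2.6],[0,-1.1,-2.6],[0,-0.6,-2.6],[0,-0.6,-2.6],[0,0,-1.5],[0,0,0]],"twist":[0,0,0,0,0,0,0,0]}' 50;python3 go.py .571 .0372 .06 7;python3 - <<'E'
from h import *
p,d=snap('top','t9');P=pts('top',d)
yw=1.691;c=np.array([.6005,-.1428]);R=np.array([[np.cos(yw),-np.sin(yw)],[np.sin(yw),np.cos(yw)]])
w=P[200:280,365:460].reshape(-1,3);w=w[(w[:,2]>.14)&(w[:,2]<.18)]
L=np.c_[(w[:,:2]-c)@R,w[:,2]];print(len(L),L.mean(0),L.max(0))
w=P[260:300,430:460].reshape(-1,3);q=w[(w[:,2]>.022)&(w[:,2]<.03)];print('bearing',q.mean(0),len(q))
E
```

```text
slide cm [  3.53  -4.5  -17.87] rows>= 5 per row [ 0.71 -0.9  -3.57]
twist 0.1
t: 28.03
ee_pos: [0.5573, 0.0239, 0.2553]
tcp_rot: [0.471, 0.541, -0.473, 0.512]
force: [-0.6, 0.1, -0.6]
width: 0.0473
t 28.03 p [0.5573 0.0239 0.2553] w 0.0473 F [-0.6  0.1 -0.6] j7 -0.09
toolx [-0.033  0.026 -0.999] jaw yaw 6.3 z [ 0.11 -0.99 -0.03]
slide cm [19.51  2.08 -0.6 ] rows>= 5 per row [ 3.9   0.42 -0.12]
twist -0.7<stdin>:5: RuntimeWarning: Mean of empty slice.
  ret = um.true_divide(
Traceback (most recent call last):
ValueError: zero-size array to reduction operation maximum which has no identity
```

```bash
python3 -m handwheel '{"claw":[0.1,0.1,0.1,0.1,0.1,0.1,0.1,0.1],"slide":[[0,1.7,-0.6],[3,0.2,0],[4,0.2,0],[4,0,0],[4,0,0],[3,0,0],[0,0,0],[0,0,0]],"twist":[0,0,0,0,0,0,0,0]}';python3 go.py .571 .0372 .03 7
```

```text
t: 28.75
ee_pos: [0.5768, 0.0159, 0.0636]
tcp_rot: [0.473, 0.534, -0.48, 0.51]
force: [-0.3, 0.5, 0.9]
width: 0.0466
t 28.75 p [0.5768 0.0159 0.0636] w 0.0466 F [-0.3  0.5  0.9] j7 -0.21
toolx [-0.031  0.017 -0.999] jaw yaw 5.2 z [ 0.09 -1.   -0.02]
slide cm [ 3.41 -0.29 -2.11] rows>= 1 per row [ 3.41 -0.29 -2.11]
twist -1.8
```

```bash
python3 -m handwheel '{"claw":[0.1,0.1,0.1,0.1,0.1,0.1],"slide":[[0,-0.2,-1.2],[0,0,-1],[1.5,0,-0.2],[1.5,0,0],[0.7,0,0],[0,0,0]],"twist":[0,0,0,0,0,0]}';python3 go.py .571 .0372 .006 7
```

```text
t: 29.25
ee_pos: [0.5783, 0.042, 0.0331]
tcp_rot: [0.477, 0.53, -0.477, 0.514]
force: [-0.0, -0.1, 0.2]
width: 0.047
t 29.25 p [0.5783 0.042  0.0331] w 0.047 F [-0.  -0.1  0.2] j7 -0.29
toolx [-0.017  0.016 -1.   ] jaw yaw 5.1 z [ 0.09 -1.   -0.02]
slide cm [ 2.71 -0.73  0.46] rows>= 1 per row [ 2.71 -0.73  0.46]
twist -1.9
```

```bash
python3 -m handwheel '{"claw":[0.1,0.1,0.1,0.1,0.1,0.1],"slide":[[0,-0.7,0.4],[0,0,0],[1.2,0,0],[0.8,0,0],[0.5,0,0],[0,0,0]],"twist":[0,0,0,0,0,0]}';python3 go.py .571 .0372 .006 7
```

```text
t: 29.75
ee_pos: [0.5726, 0.0373, 0.0084]
tcp_rot: [0.478, 0.528, -0.476, 0.515]
force: [0.1, -1.2, -0.9]
width: 0.047
t 29.75 p [0.5726 0.0373 0.0084] w 0.047 F [ 0.1 -1.2 -0.9] j7 -0.3
toolx [-0.012  0.014 -1.   ] jaw yaw 5.1 z [ 0.09 -1.   -0.02]
slide cm [ 0.24 -0.15 -0.  ] rows>= 1 per row [ 0.24 -0.15 -0.  ]
twist -1.9
```

Well centred. Close.

```bash
python3 -m handwheel '{"claw":[-1,-1,-1,-1,-1,-1],"slide":[[0.1,-0.1,0],[0,0,0],[0,0,0],[0,0,0],[0,0,0],[0,0,0]],"twist":[0,0,0,0,0,0]}' 40;python3 go.py;python3 -m handwheel '{"claw":[-1,-1,-1,-1,-1,-1,-1,-1,-1],"slide":[[-0.5,0,0],[-1,0,0],[-2,0,0],[-3,0,0],[-3,0,0],[-4,0,0],[-4,0,0],[-2,0,0],[0,0,0]],"twist":[0,0,0,0,0,0,0,0,0]}'; python3 go.py .503 .384 .2 7
```

```text
t: 30.25
ee_pos: [0.5716, 0.0373, 0.0071]
tcp_rot: [0.478, 0.528, -0.476, 0.515]
force: [0.2, -0.4, -0.9]
width: 0.0249
t 30.25 p [0.5716 0.0373 0.0071] w 0.0249 F [ 0.2 -0.4 -0.9] j7 -0.3
toolx [-0.012  0.015 -1.   ] jaw yaw 5.1 z [ 0.09 -1.   -0.02]
t: 31.0
ee_pos: [0.5721, 0.0357, 0.2149]
tcp_rot: [0.477, 0.53, -0.476, 0.515]
force: [0.5, 0.8, -0.9]
width: 0.0247
t 31.0 p [0.5721 0.0357 0.2149] w 0.0247 F [ 0.5  0.8 -0.9] j7 -0.16
toolx [-0.015  0.015 -1.   ] jaw yaw 5.3 z [ 0.09 -1.   -0.02]
slide cm [  2.13  -3.66 -35.29] rows>= 9 per row [ 0.24 -0.41 -3.92]
twist -1.7
```

```bash
python3 -m handwheel '{"claw":[-1,-1,-1,-1,-1,-1,-1,-1,-1,-1,-1,-1],"slide":[[0,-0.3,-3.2],[0,-0.3,-3.2],[0,-0.3,-3.2],[0,-0.3,-3.2],[0,-0.3,-3.2],[0,-0.3,-3.2],[0,-0.3,-3.2],[0,-0.3,-3.2],[0,-0.3,-3.2],[0,-0.3,-3],[0,-0.3,-2],[0,0,0]],"twist":[0,0,0,0,0,0,0,0,0,0,0,0]}'; python3 go.py .503 .384 .08 7
```

```text
t: 32.0
ee_pos: [0.5047, 0.3789, 0.2187]
tcp_rot: [0.478, 0.527, -0.479, 0.514]
force: [-1.2, 0.2, -0.8]
width: 0.0246
t 32.0 p [0.5047 0.3789 0.2187] w 0.0246 F [-1.2  0.2 -0.8] j7 -0.84
toolx [-0.014  0.01  -1.   ] jaw yaw 4.8 z [ 0.08 -1.   -0.01]
slide cm [13.87  0.05 -0.37] rows>= 4 per row [ 3.47  0.01 -0.09]
twist -2.2
```

```bash
python3 -m handwheel '{"claw":[-1,-1,-1,-1,-1,-1,-1,-1,-1],"slide":[[2,0,-0.4],[3,0,0],[3,0,0],[3,0,0],[2,0,0],[2,0,0],[1,0,0],[0,0,0],[0,0,0]],"twist":[0,0,0,0,0,0,0,0,0]}'; python3 go.py .503 .384 .03 7
```

```text
t: 32.75
ee_pos: [0.4997, 0.3826, 0.0506]
tcp_rot: [0.475, 0.527, -0.479, 0.516]
force: [0.2, -0.2, -0.0]
width: 0.0245
t 32.75 p [0.4997 0.3826 0.0506] w 0.0245 F [ 0.2 -0.2 -0. ] j7 -0.93
toolx [-0.016  0.007 -1.   ] jaw yaw 5.1 z [ 0.09 -1.   -0.01]
slide cm [ 2.06  0.37 -0.09] rows>= 1 per row [ 2.06  0.37 -0.09]
twist -1.9
```

```bash
python3 -m handwheel '{"claw":[-1,-1,-1,-1,-1,-1],"slide":[[0.5,0.35,-0.1],[0.8,0,0],[0.8,0,0],[0.4,0,0],[0.2,0,0],[0,0,0]],"twist":[0,0,0,0,0,0]}'; python3 go.py .503 .384 .0205 7
```

```text
t: 33.25
ee_pos: [0.5064, 0.3856, 0.0258]
tcp_rot: [0.478, 0.526, -0.477, 0.516]
force: [0.3, 0.0, -0.5]
width: 0.0246
t 33.25 p [0.5064 0.3856 0.0258] w 0.0246 F [ 0.3  0.  -0.5] j7 -0.94
toolx [-0.009  0.011 -1.   ] jaw yaw 5.0 z [ 0.09 -1.   -0.01]
slide cm [ 0.53 -0.35  0.13] rows>= 1 per row [ 0.53 -0.35  0.13]
twist -2.0
```

```bash
python3 -m handwheel '{"claw":[-1,-1,-1,-1],"slide":[[0.2,-0.3,0.1],[0.2,0,0],[0.2,0,0],[0,0,0]],"twist":[0,0,0,0]}'; python3 go.py .503 .384 .0205 7
```

```text
t: 33.58
ee_pos: [0.5033, 0.3849, 0.02]
tcp_rot: [0.479, 0.526, -0.477, 0.516]
force: [0.2, 0.9, -1.3]
width: 0.0242
t 33.58 p [0.5033 0.3849 0.02  ] w 0.0242 F [ 0.2  0.9 -1.3] j7 -0.95
toolx [-0.008  0.011 -1.   ] jaw yaw 5.0 z [ 0.09 -1.   -0.01]
slide cm [-0.05 -0.03  0.08] rows>= 1 per row [-0.05 -0.03  0.08]
twist -2.0
```

```bash
python3 -m handwheel '{"claw":[-0.1,-0.1,-0.1,-0.1,-0.1,-0.1,-0.1,-0.1,0,0,0.1],"slide":[[0,0,0],[0,0,0],[-0.2,0,0],[-1,0,0],[-2,0,0],[-3,0,0],[-3,0,0],[-3,0,0],[-2,0,0],[-1,0,0],[0,0,0]],"twist":[0,0,0,0,0,0,0,0,0,0,0]}'; python3 go.py .6005 .244 .15 7;python3 - <<'E'
from h import *
p,d=snap('top','t10');P=pts('top',d)
w=P[275:330,165:225].reshape(-1,3);q=w[(w[:,2]>.035)&(w[:,2]<.045)];print('bush top',q.mean(0),len(q),np.ptp(q,0))
yw=1.691;c=np.array([.6005,-.1428]);R=np.array([[np.cos(yw),-np.sin(yw)],[np.sin(yw),np.cos(yw)]])
w=P[180:290,340:470].reshape(-1,3);w=w[(w[:,2]>.1)&(w[:,2]<.2)]
L=np.c_[(w[:,:2]-c)@R,w[:,2]];print(len(L),L[:,:].mean(0) if len(L) else '', L.max(0) if len(L) else '')
cv2.imwrite('pics/t10c.png',np.hstack([cv2.resize(p[255:365,150:260],None,fx=3.6,fy=3.6),cv2.resize(p[205:315,365:475],None,fx=3.6,fy=3.6)])[:,:,::-1])
E
```

```text
t: 34.5
ee_pos: [0.5038, 0.3839, 0.184]
tcp_rot: [0.479, 0.527, -0.476, 0.517]
force: [0.3, 1.1, 0.3]
width: 0.047
t 34.5 p [0.5038 0.3839 0.184 ] w 0.047 F [0.3 1.1 0.3] j7 -0.85
toolx [-0.008  0.013 -1.   ] jaw yaw 5.1 z [ 0.09 -1.   -0.01]
slide cm [ 3.15  8.41 14.84] rows>= 5 per row [0.63 1.68 2.97]
twist -1.9
bush top [0.50195546 0.38348712 0.03996851] 61 [0.02019264 0.02113692 0.00837509]
92 [ 0.03668375 -0.0344496   0.15002596] [ 0.04092711 -0.02615759  0.16877139]
```

```bash
python3 -m handwheel '{"claw":[0.1,0.1,0.1,0.1,0.1,0.1,0.1,0.1,0.1,0.1],"slide":[[0,1.4,2.5],[0,1.4,2.5],[0,1.4,2.5],[0,1.4,2.5],[0,1.4,2.5],[0,1.4,2.4],[0,0,0],[3,0,0],[3,0,0],[0,0,0]],"twist":[0,0,0,0,0,0,0,0,0,0]}'; python3 go.py .6005 .244 .06 7
```

```text
t: 35.38
ee_pos: [0.597, 0.2333, 0.1028]
tcp_rot: [0.471, 0.53, -0.481, 0.515]
force: [-1.9, -0.9, -1.0]
width: 0.0468
t 35.38 p [0.597  0.2333 0.1028] w 0.0468 F [-1.9 -0.9 -1. ] j7 -0.6
toolx [-0.026  0.005 -1.   ] jaw yaw 5.3 z [ 0.09 -1.   -0.01]
slide cm [ 4.28  0.56 -1.  ] rows>= 2 per row [ 2.14  0.28 -0.5 ]
twist -1.7
```

```bash
python3 -m handwheel '{"claw":[0.1,0.1,0.1,0.1,0.1,0.1],"slide":[[0.5,0.5,-0.7],[1.5,0.1,-0.2],[2,0,0],[1.5,0,0],[0,0,0],[0,0,0]],"twist":[0,0,0,0,0,0]}'; python3 go.py .6005 .244 .004 7
```

```text
t: 35.88
ee_pos: [0.5997, 0.2473, 0.0436]
tcp_rot: [0.47, 0.532, -0.481, 0.515]
force: [0.3, -0.3, 0.1]
width: 0.0473
t 35.88 p [0.5997 0.2473 0.0436] w 0.0473 F [ 0.3 -0.3  0.1] j7 -0.65
toolx [-0.029  0.006 -1.   ] jaw yaw 5.5 z [ 0.1  -1.   -0.01]
slide cm [3.95 0.16 0.37] rows>= 1 per row [3.95 0.16 0.37]
twist -1.5
```

```bash
python3 -m handwheel '{"claw":[0.1,0.1,0.1,0.1,0.1,0.1],"slide":[[0.8,0.15,0.3],[1,0,0],[1,0,0],[0.6,0,0],[0.3,0,0],[0,0,0]],"twist":[0,0,0,0,0,0]}'; python3 go.py .6005 .244 .004 7
```

```text
t: 36.38
ee_pos: [0.6024, 0.2456, 0.0058]
tcp_rot: [0.472, 0.531, -0.479, 0.515]
force: [-1.1, 0.2, 0.2]
width: 0.0468
t 36.38 p [0.6024 0.2456 0.0058] w 0.0468 F [-1.1  0.2  0.2] j7 -0.66
toolx [-0.024  0.007 -1.   ] jaw yaw 5.5 z [ 0.1  -1.   -0.01]
slide cm [ 0.19 -0.2   0.15] rows>= 1 per row [ 0.19 -0.2   0.15]
twist -1.5
```

```bash
python3 -m handwheel '{"claw":[0.1,-1,-1,-1,-1,-1],"slide":[[0.2,-0.2,0.15],[0,0,0],[0,0,0],[0,0,0],[0,0,0],[0,0,0]],"twist":[0,0,0,0,0,0]}' 40;python3 go.py;python3 -m handwheel '{"claw":[-1,-1,-1,-1,-1,-1,-1,-1],"slide":[[-0.5,0,0],[-1,0,0],[-2,0,0],[-3,0,0],[-4,0,0],[-4,0,0],[-3,0,0],[0,0,0]],"twist":[0,0,0,0,0,0,0,0]}'; python3 go.py .4335 .322 .17 7
```

```text
t: 36.88
ee_pos: [0.601, 0.244, 0.0049]
tcp_rot: [0.472, 0.531, -0.479, 0.516]
force: [-0.3, -0.1, -0.2]
width: 0.0308
t 36.88 p [0.601  0.244  0.0049] w 0.0308 F [-0.3 -0.1 -0.2] j7 -0.66
toolx [-0.022  0.008 -1.   ] jaw yaw 5.5 z [ 0.1  -1.   -0.01]
t: 37.55
ee_pos: [0.6032, 0.2428, 0.1903]
tcp_rot: [0.471, 0.533, -0.479, 0.515]
force: [1.8, 0.9, 0.6]
width: 0.031
t 37.55 p [0.6032 0.2428 0.1903] w 0.031 F [1.8 0.9 0.6] j7 -0.57
toolx [-0.026  0.007 -1.   ] jaw yaw 5.6 z [ 0.1  -1.   -0.01]
slide cm [  2.53 -16.05  -9.52] rows>= 5 per row [ 0.51 -3.21 -1.9 ]
twist -1.4
```

```bash
python3 -m handwheel '{"claw":[-1,-1,-1,-1,-1,-1,-1,-1,-1],"slide":[[0,-2.6,-1.5],[0,-2.6,-1.5],[0,-2.6,-1.5],[0,-2.6,-1.5],[0,-2.6,-1.5],[0,-2.2,-1.5],[0,-0.5,-0.3],[0,0,0],[0,0,0]],"twist":[0,0,0,0,0,0,0,0,0]}'; python3 go.py .4335 .322 .08 7
```

```text
t: 38.3
ee_pos: [0.4334, 0.3247, 0.2026]
tcp_rot: [0.475, 0.529, -0.475, 0.519]
force: [0.4, -1.0, -0.6]
width: 0.0311
t 38.3 p [0.4334 0.3247 0.2026] w 0.0311 F [ 0.4 -1.  -0.6] j7 -0.74
toolx [-0.011  0.009 -1.   ] jaw yaw 5.6 z [ 0.1  -1.   -0.01]
slide cm [12.26  0.1   0.39] rows>= 3 per row [4.09 0.03 0.13]
twist -1.4
```

```bash
python3 -m handwheel '{"claw":[-1,-1,-1,-1,-1,-1,-1,-1,-1],"slide":[[2,0,0.3],[2.5,0,0],[2.5,0,0],[2.5,0,0],[2.5,0,0],[2,0,0],[1,0,0],[0,0,0],[0,0,0]],"twist":[0,0,0,0,0,0,0,0,0]}'; python3 go.py .4335 .322 .03 7
```

```text
t: 39.05
ee_pos: [0.4465, 0.3173, 0.0478]
tcp_rot: [0.481, 0.523, -0.478, 0.516]
force: [-0.3, 0.0, -0.3]
width: 0.0311
t 39.05 p [0.4465 0.3173 0.0478] w 0.0311 F [-0.3  0.  -0.3] j7 -0.87
toolx [-0.004  0.01  -1.   ] jaw yaw 4.6 z [ 0.08 -1.   -0.01]
slide cm [ 1.79 -1.25 -0.55] rows>= 1 per row [ 1.79 -1.25 -0.55]
twist -2.4
```

```bash
python3 -m handwheel '{"claw":[-1,-1,-1,-1,-1,-1],"slide":[[0,-1.2,-0.5],[0.4,-0.1,0],[0.7,0,0],[0.6,0,0],[0.2,0,0],[0,0,0]],"twist":[0,0,0,0,0,0]}'; python3 go.py .4335 .322 .0185 7
```

```text
t: 39.55
ee_pos: [0.4353, 0.3237, 0.032]
tcp_rot: [0.484, 0.522, -0.475, 0.517]
force: [-0.5, -0.1, 0.7]
width: 0.0315
t 39.55 p [0.4353 0.3237 0.032 ] w 0.0315 F [-0.5 -0.1  0.7] j7 -0.91
toolx [ 0.004  0.014 -1.   ] jaw yaw 4.6 z [ 0.08 -1.   -0.01]
slide cm [ 1.35 -0.2   0.17] rows>= 1 per row [ 1.35 -0.2   0.17]
twist -2.4
```

```bash
python3 -m handwheel '{"claw":[-1,-1,-1,-1,-1,-1],"slide":[[0.4,-0.2,0.1],[0.5,0,0],[0.4,0,0],[0.3,0,0],[0.1,0,0],[0,0,0]],"twist":[0,0,0,0,0,0]}'; python3 go.py .4335 .322 .0185 7
```

```text
t: 40.05
ee_pos: [0.4343, 0.3236, 0.0172]
tcp_rot: [0.484, 0.521, -0.475, 0.518]
force: [0.2, -0.7, -0.3]
width: 0.0311
t 40.05 p [0.4343 0.3236 0.0172] w 0.0311 F [ 0.2 -0.7 -0.3] j7 -0.93
toolx [ 0.006  0.012 -1.   ] jaw yaw 4.6 z [ 0.08 -1.   -0.01]
slide cm [-0.13 -0.09  0.15] rows>= 1 per row [-0.13 -0.09  0.15]
twist -2.4
```

```bash
python3 -m handwheel '{"claw":[0,0,0,0,0,0,0,0,0.2,0.3,0.3],"slide":[[0,0,0],[0,0,0],[0,0,0],[-1,0,0],[-2,0,0],[-3,0,0],[-3,0,0],[-4,0,0],[-4,0,0],[-1,0,0],[0,0,0]],"twist":[0,0,0,0,0,0,0,0,0,0,0]}'; python3 go.py .6855 .1635 .2 97;python3 - <<'E'
from h import *
p,d=snap('top','t11');P=pts('top',d)
for n,u,v in[('b1',286,226),('knob',213,342)]:
    w=P[v-18:v+18,u-18:u+18].reshape(-1,3)
    for lo,hi in[(.006,.018),(.033,.047)]:
        q=w[(w[:,2]>lo)&(w[:,2]<hi)];print(n,lo,len(q),q.mean(0) if len(q) else '',np.ptp(q,0) if len(q) else '')
E
```

```text
t: 40.97
ee_pos: [0.4309, 0.3209, 0.2048]
tcp_rot: [0.482, 0.523, -0.476, 0.517]
force: [0.6, -0.4, 0.2]
width: 0.0555
t 40.97 p [0.4309 0.3209 0.2048] w 0.0555 F [ 0.6 -0.4  0.2] j7 -0.74
toolx [-0.001  0.011 -1.   ] jaw yaw 4.7 z [ 0.08 -1.   -0.01]
slide cm [ 0.3  24.08 17.79] rows>= 8 per row [0.04 3.01 2.22]
twist 87.7
b1 0.006 187 [0.68581506 0.16409463 0.01163322] [0.0520353  0.06155555 0.0108765 ]
b1 0.033 0  
knob 0.006 559 [0.42693046 0.32434095 0.01454823] [0.07203097 0.08088106 0.01198269]
knob 0.033 184 [0.43424325 0.32411571 0.03919716] [0.03313534 0.03353449 0.01011305]
```

```bash
python3 -m handwheel '{"claw":[0.4,0.4,0.4,0.4,0.4,0.4,0.4,0.4,0.4,0.4,0.4],"slide":[[0,2.5,1.8],[0,2.5,1.8],[0,2.5,1.8],[0,2.5,1.8],[0,2.5,1.8],[0,2.5,1.8],[0,2.5,1.8],[0,2.5,1.8],[0,2.5,1.8],[0,1.2,1.2],[0,0,0]],"twist":[0,0,0,0,0,0,0,0,0,0,0]}'; python3 go.py .6855 .1638 .06
```

```text
t: 41.93
ee_pos: [0.6824, 0.1607, 0.1765]
tcp_rot: [0.469, 0.53, -0.483, 0.516]
force: [-0.5, -1.7, 0.1]
width: 0.0593
t 41.93 p [0.6824 0.1607 0.1765] w 0.0593 F [-0.5 -1.7  0.1] j7 -0.44
toolx [-0.027 -0.002 -1.   ] jaw yaw 5.4 z [ 0.09 -1.   -0.  ]
slide cm [11.64  0.65 -0.28] rows>= 3 per row [ 3.88  0.22 -0.09]
```

```bash
python3 -m handwheel '{"claw":[0.4,0.4,0.4,0.4,0.4,0.4,0.4,0.4],"slide":[[2,0.3,-0.2],[3,0.2,-0.1],[3,0.1,0],[3,0,0],[2,0,0],[1,0,0],[0,0,0],[0,0,0]],"twist":[0,0,0,0,0,0,0,0]}'; python3 go.py .6855 .1638 .004
```

```text
t: 42.6
ee_pos: [0.6716, 0.1699, 0.0185]
tcp_rot: [0.462, 0.537, -0.485, 0.513]
force: [-0.1, 0.6, 0.7]
width: 0.0594
t 42.6 p [0.6716 0.1699 0.0185] w 0.0594 F [-0.1  0.6  0.7] j7 -0.5
toolx [-0.047 -0.001 -0.999] jaw yaw 5.9 z [ 0.1  -0.99 -0.  ]
slide cm [1.38 1.39 0.76] rows>= 1 per row [1.38 1.39 0.76]
```

```bash
python3 -m handwheel '{"claw":[0.4,0.4,0.4,0.4,0.4,0.4],"slide":[[0,1.0,0.6],[0,0.4,0.1],[0,0,0],[0.5,0,0],[0.5,0,0],[0,0,0]],"twist":[0,0,0,0,0,0]}'; python3 go.py .6857 .1638 .004
```

```text
t: 43.1
ee_pos: [0.6872, 0.1685, 0.0135]
tcp_rot: [0.464, 0.536, -0.482, 0.514]
force: [0.4, 0.3, -0.3]
width: 0.0601
t 43.1 p [0.6872 0.1685 0.0135] w 0.0601 F [ 0.4  0.3 -0.3] j7 -0.49
toolx [-0.04   0.002 -0.999] jaw yaw 6.0 z [ 0.1  -0.99 -0.01]
slide cm [ 0.96 -0.16  0.46] rows>= 1 per row [ 0.96 -0.16  0.46]
```

```bash
python3 -m handwheel '{"claw":[0.4,0.4,0.4,0.4,-1,-1,-1,-1,-1],"slide":[[0.4,-0.15,0.4],[0.5,0,0],[0.3,0,0],[0,0,0],[0,0,0],[0,0,0],[0,0,0],[0,0,0],[0,0,0]],"twist":[0,0,0,0,0,0,0,0,0]}' 50; python3 go.py .6857 .1638 .004
```

```text
t: 43.85
ee_pos: [0.6849, 0.1643, 0.0007]
tcp_rot: [0.464, 0.536, -0.482, 0.515]
force: [1.1, 0.5, 0.3]
width: 0.0366
t 43.85 p [0.6849 0.1643 0.0007] w 0.0366 F [1.1 0.5 0.3] j7 -0.49
toolx [-0.04   0.002 -0.999] jaw yaw 6.0 z [ 0.1  -0.99 -0.01]
slide cm [-0.34  0.06  0.05] rows>= 1 per row [-0.34  0.06  0.05]
```

```bash
python3 -m handwheel '{"claw":[-1,-1,-1,-1,-1,-1,-1,-1],"slide":[[-0.5,0,0],[-1,0,0],[-2,0,0],[-3,0,0],[-4,0,0],[-4,0,0],[-3,0,0],[0,0,0]],"twist":[0,0,0,0,0,0,0,0]}'; python3 go.py .505 .2925 .17
```

```text
t: 44.52
ee_pos: [0.6897, 0.1639, 0.1838]
tcp_rot: [0.461, 0.539, -0.483, 0.513]
force: [-0.3, 1.0, 0.7]
width: 0.0371
t 44.52 p [0.6897 0.1639 0.1838] w 0.0371 F [-0.3  1.   0.7] j7 -0.42
toolx [-0.048  0.001 -0.999] jaw yaw 6.1 z [ 0.11 -0.99 -0.01]
slide cm [  2.27 -16.9  -14.75] rows>= 6 per row [ 0.38 -2.82 -2.46]
```

```bash
python3 -m handwheel '{"claw":[-1,-1,-1,-1,-1,-1,-1,-1,-1,-1],"slide":[[0,-2.1,-1.8],[0,-2.1,-1.8],[0,-2.1,-1.8],[0,-2.1,-1.8],[0,-2.1,-1.8],[0,-2.1,-1.8],[0,-2.1,-1.8],[0,-2,-1.8],[0,0,0],[0,0,0]],"twist":[0,0,0,0,0,0,0,0,0,0]}'; python3 go.py .505 .2925 .08
```

```text
t: 45.35
ee_pos: [0.5019, 0.2955, 0.2004]
tcp_rot: [0.465, 0.535, -0.48, 0.517]
force: [1.1, -0.7, -1.2]
width: 0.0371
t 45.35 p [0.5019 0.2955 0.2004] w 0.0371 F [ 1.1 -0.7 -1.2] j7 -0.68
toolx [-0.033  0.001 -0.999] jaw yaw 6.1 z [ 0.11 -0.99 -0.  ]
slide cm [12.02  0.67  0.38] rows>= 3 per row [4.01 0.22 0.13]
```

```bash
python3 -m handwheel '{"claw":[-1,-1,-1,-1,-1,-1,-1,-1,-1],"slide":[[2,0.3,0.3],[2.5,0.3,0],[2.5,0,0],[2.5,0,0],[2.5,0,0],[2,0,0],[1,0,0],[0,0,0],[0,0,0]],"twist":[0,0,0,0,0,0,0,0,0]}'; python3 go.py .505 .2925 .03
```

```text
t: 46.1
ee_pos: [0.51, 0.2916, 0.0484]
tcp_rot: [0.469, 0.532, -0.479, 0.518]
force: [0.2, 0.6, -1.1]
width: 0.0372
t 46.1 p [0.51   0.2916 0.0484] w 0.0372 F [ 0.2  0.6 -1.1] j7 -0.77
toolx [-0.024  0.002 -1.   ] jaw yaw 5.8 z [ 0.1  -0.99 -0.  ]
slide cm [ 1.85 -0.44 -0.13] rows>= 1 per row [ 1.85 -0.44 -0.13]
```

```bash
python3 -m handwheel '{"claw":[-1,-1,-1,-1,-1,-1],"slide":[[0.3,-0.4,-0.1],[0.7,0,0],[0.7,0,0],[0.5,0,0],[0.2,0,0],[0,0,0]],"twist":[0,0,0,0,0,0]}'; python3 go.py .505 .2925 .0165
```

```text
t: 46.6
ee_pos: [0.5086, 0.2937, 0.0272]
tcp_rot: [0.472, 0.53, -0.477, 0.519]
force: [0.4, 0.4, -0.1]
width: 0.0368
t 46.6 p [0.5086 0.2937 0.0272] w 0.0368 F [ 0.4  0.4 -0.1] j7 -0.79
toolx [-0.017  0.005 -1.   ] jaw yaw 5.8 z [ 0.1  -0.99 -0.01]
slide cm [ 1.08 -0.35  0.09] rows>= 1 per row [ 1.08 -0.35  0.09]
```

```bash
python3 -m handwheel '{"claw":[-1,-1,-1,-1,-1],"slide":[[0.3,-0.35,0.1],[0.3,-0.1,0],[0.3,0,0],[0.3,0,0],[0,0,0]],"twist":[0,0,0,0,0]}'; python3 go.py .505 .2925 .0155
```

```text
t: 47.02
ee_pos: [0.5042, 0.2927, 0.0149]
tcp_rot: [0.472, 0.53, -0.476, 0.519]
force: [0.2, 1.2, -0.4]
width: 0.0372
t 47.02 p [0.5042 0.2927 0.0149] w 0.0372 F [ 0.2  1.2 -0.4] j7 -0.8
toolx [-0.015  0.006 -1.   ] jaw yaw 5.8 z [ 0.1  -0.99 -0.01]
slide cm [-0.06  0.07  0.03] rows>= 1 per row [-0.06  0.07  0.03]
```

```bash
python3 -m handwheel '{"claw":[0.1,0.1,0.1,0.1,0.1,0.1,0.1,0.1,0.1,0.1,0.1],"slide":[[0,0,0],[0,0,0],[0,0,0],[-1,0,0],[-2,0,0],[-3,0,0],[-4,0,0],[-4,0,0],[-4,0,0],[-4,0,0],[0,0,0]],"twist":[0,0,0,0,0,0,0,0,0,0,0]}'; python3 go.py .634 .02 .24 7
```

```text
t: 47.93
ee_pos: [0.5047, 0.2921, 0.2469]
tcp_rot: [0.47, 0.532, -0.477, 0.519]
force: [-0.0, 0.8, 0.8]
width: 0.0472
t 47.93 p [0.5047 0.2921 0.2469] w 0.0472 F [-0.   0.8  0.8] j7 -0.65
toolx [-0.02   0.005 -1.   ] jaw yaw 6.0 z [ 0.1  -0.99 -0.01]
slide cm [ 0.3  10.03 28.41] rows>= 8 per row [0.04 1.25 3.55]
twist -1.0
```

```bash
python3 -m handwheel '{"claw":[-1,-1,-1,-1,-1,-1,-1,-1,-1,-1],"slide":[[0,1.0,2.7],[0,1.0,2.7],[0,1.0,2.7],[0,1.0,2.7],[0,1.0,2.7],[0,1.0,2.7],[0,1.0,2.7],[0,1.0,2.7],[0,0.5,2],[0,0,0]],"twist":[0,0,0,0,0,0,0,0,0,0]}'; python3 go.py .634 .0 .24 7
python3 - <<'E'
from h import *
p,d=snap('top','t12');P=pts('top',d)
for n,x,y,lo,hi in[('die',.642,-.184,.04,.052),('b clamp',.5653,-.1876,.0215,.03),('bush',.503,.384,.034,.045),('knob',.4335,.322,.034,.045),('b open',.505,.2925,.0215,.03),('vial',.661,.317,.06,.075)]:
    m=(np.hypot(P[...,0]-x,P[...,1]-y)<.035)&(P[...,2]>lo)&(P[...,2]<hi);q=P[m]
    if len(q):print(n,len(q),'off mm',((q.mean(0)[:2]-[x,y])*1000).round(1),'z',q[:,2].mean().round(4),'size',(np.ptp(q,0)*1000).round())
    else:print(n,'none')
ps,_=snap('side','s12')
a=np.hstack([cv2.resize(p[255:365,155:255],(390,429)),cv2.resize(p[205:305,375:475],(400,429))])
cv2.imwrite('pics/t12c.png',a[:,:,::-1])
cv2.imwrite('pics/s12c.png',cv2.resize(ps[240:420,280:480],None,fx=3.5,fy=3.3)[:,:,::-1])
E
```

```text
t: 48.77
ee_pos: [0.6189, 0.0645, 0.2571]
tcp_rot: [0.471, 0.531, -0.468, 0.526]
force: [0.1, -0.4, 0.5]
width: -0.0
t 48.77 p [0.6189 0.0645 0.2571] w -0.0 F [ 0.1 -0.4  0.5] j7 -0.22
toolx [-0.002  0.009 -1.   ] jaw yaw 6.7 z [ 0.12 -0.99 -0.01]
slide cm [1.65 0.74 6.6 ] rows>= 2 per row [0.83 0.37 3.3 ]
twist -0.3
die 110 off mm [-3.1 -2.4] z 0.0467 size [35. 33. 10.]
b clamp 184 off mm [3.1 1.5] z 0.0245 size [51. 66.  8.]
bush 63 off mm [-1.1 -0.3] z 0.0395 size [20. 21. 11.]
knob 176 off mm [0.7 2.3] z 0.0393 size [33. 34. 10.]
b open 195 off mm [-2.2 -0.5] z 0.0251 size [63. 59.  8.]
vial 84 off mm [0.3 0.6] z 0.0666 size [25. 23. 12.]
```

View pics/t12c.png

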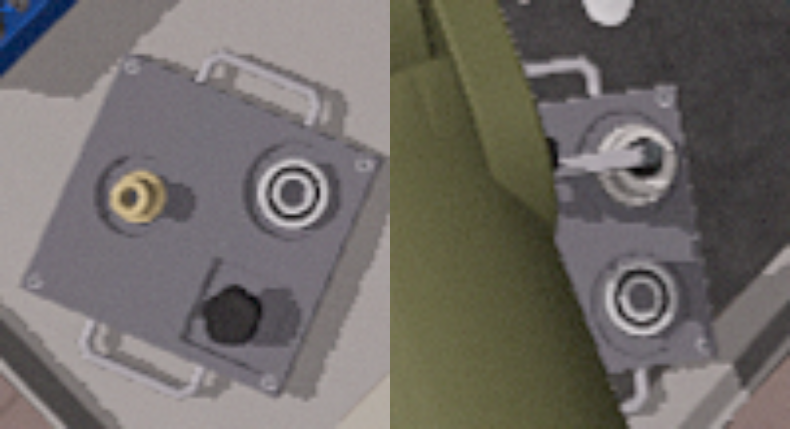

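```bash
python3 go.py .627 -.049 .2 7; python3 -m handwheel '{"claw":[-1,-1,-1,-1,-1,-1,-1,-1,-1,-1],"slide":[[0,0.1,2.3],[0,0.1,2.3],[0,0.1,2.3],[0,0.1,2.3],[0,0,2],[2,0,0],[3,0,0],[3,0,0],[3,0,0],[0,0,0]],"twist":[0,0,0,0,0,0,0,0,0,0]}'; python3 go.py .627 -.06 .13 7;python3 ang.py
```

```text
t 48.87 p [0.6173 0.0697 0.2575] w -0.0002 F [-0.1  0.9 -0.1] j7 -0.23
toolx [-0.003  0.011 -1.   ] jaw yaw 7.0 z [ 0.12 -0.99 -0.01]
slide cm [ 5.61 -0.48 11.97] rows>= 4 per row [ 1.4  -0.12  2.99]
twist 0.0
t: 49.7
ee_pos: [0.6338, -0.0147, 0.1512]
tcp_rot: [0.466, 0.541, -0.452, 0.535]
force: [-1.9, -0.2, -0.8]
width: 0.0
t 49.7 p [ 0.6338 -0.0147  0.1512] w 0.0 F [-1.9 -0.2 -0.8] j7 -0.09
toolx [ 0.007  0.021 -1.   ] jaw yaw 9.0 z [ 0.16 -0.99 -0.02]
slide cm [ 2.02 -1.4   4.41] rows>= 2 per row [ 1.01 -0.7   2.2 ]
twist 2.0
grasp local [ 0.12281586 -0.04821959] 0.1702130644106975 ang 0.7324086848492615 rho 0.1388082153892082 [-1.90392364 -0.1675688  -0.75188204] 9.533611502562018e-07
```

```bash
python3 -m handwheel '{"claw":[-1,-1,-1,-1,-1,-1,-1],"slide":[[1,-0.8,1.5],[1,-0.6,1.5],[0,0,0.8],[0,0,0.5],[0,0,0.5],[0,0,0.4],[0,0,0.4]],"twist":[0,0,0,0,0,0,0]}'; python3 go.py .627 -.08 .13 7;python3 ang.py
```

```text
t: 50.28
ee_pos: [0.6318, -0.0643, 0.1376]
tcp_rot: [0.466, 0.542, -0.445, 0.539]
force: [0.7, -0.4, 0.3]
width: 0.0
t 50.28 p [ 0.6318 -0.0643  0.1376] w 0.0 F [ 0.7 -0.4  0.3] j7 0.0
toolx [ 0.016  0.025 -1.   ] jaw yaw 9.8 z [ 0.17 -0.99 -0.02]
slide cm [ 0.71 -0.76  1.48] rows>= 1 per row [ 0.71 -0.76  1.48]
twist 2.8
grasp local [ 0.07373134 -0.04016179] 0.15657643613759487 ang 0.45416420123902634 rho 0.09968133031461238 [ 0.67187243 -0.43374728  0.25302813] 9.839778447638356e-06
```

```bash
python3 -m handwheel '{"claw":[-1,-1,-1,-1,-1],"slide":[[0.3,-0.5,0.4],[0.2,0,0.4],[0,0,0.4],[0,0,0.4],[0,0,0.3]],"twist":[0,0,0,0,0]}';python3 ang.py
```

```text
t: 50.7
ee_pos: [0.6313, -0.0854, 0.1333]
tcp_rot: [0.466, 0.541, -0.445, 0.54]
force: [0.2, 0.5, 0.5]
width: -0.0001
grasp local [ 0.05284577 -0.03710164] 0.15232978275032727 ang 0.26159956080109287 rho 0.0883351635523543 [0.22694491 0.47480112 0.49227049] -5.369964149080113e-05
```

```bash
python3 -m handwheel '{"claw":[-1,-1,-1],"slide":[[0,0,0.3],[0,0,0.3],[0,0,0.3]],"twist":[0,0,0]}';python3 ang.py
```

```text
t: 50.95
ee_pos: [0.6317, -0.0874, 0.1333]
tcp_rot: [0.467, 0.546, -0.442, 0.538]
force: [-2.0, 5.3, 1.9]
width: -0.0
grasp local [ 0.05065769 -0.03724319] 0.15232880555605754 ang 0.2375250869073697 rho 0.08779376540318996 [-2.02740441  5.25026374  1.89965924] -6.66919894332659e-06
```

```bash
python3 -m handwheel '{"claw":[-1,-1,-1,-1,-1,-1,-1,-1,-1,-1],"slide":[[0,0,0.4],[0,0,0.4],[0,0,-1],[0,0,-2],[0,0,-2],[-3,0,-2],[-4,0,0],[-4,0,0],[0,0,0],[0,0,0]],"twist":[0,0,0,0,0,0,0,0,0,0]}';python3 ang.py
python3 - <<'E'
from h import *
p,d=snap('side','s13')
cv2.imwrite('pics/s13c.png',cv2.resize(p[240:420,280:480],None,fx=3.5,fy=3.3)[:,:,::-1])
E
```

```text
t: 51.78
ee_pos: [0.6152, -0.0159, 0.2483]
tcp_rot: [0.465, 0.552, -0.438, 0.535]
force: [-0.8, 0.0, -0.4]
width: -0.0
grasp local [ 0.12333292 -0.02960729] 0.2672808575534617 ang 0.43608795147336415 rho 0.22096030450509746 [-0.76129922  0.02637773 -0.37534106] -3.773188411349669e-05
```

View pics/s13c.png

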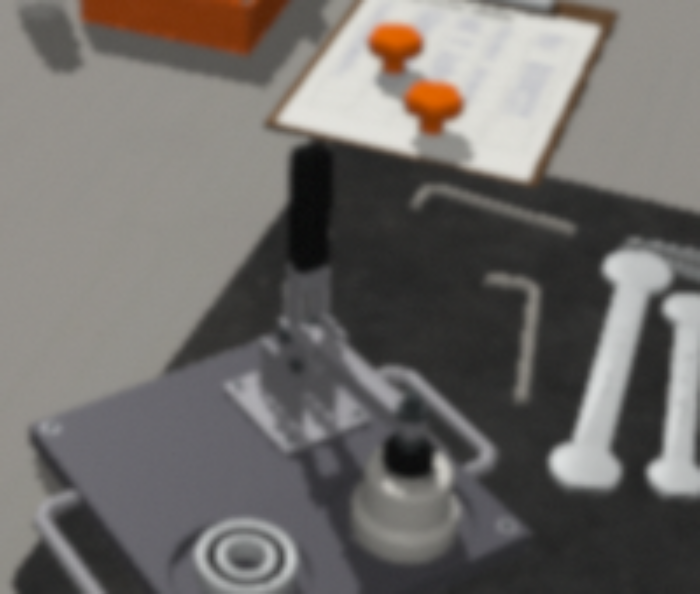

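The handle is upright at (310,210), the pad sits on the die at (408,455), and the clamp has not moved since the first push. The robot touches nothing, so I am handing in.

```bash
python3 -c "
from cell import robot
print(robot.job_done())"
```

```text
the job is handed in; nothing more can be done
None
```

Both kits are made up, and I handed the job in at about 52 s with the robot clear of everything.

**Clamp tray:** I found the clamp part-closed and opened it, then put the die in its pocket and a bearing in the other. I led the handle upright until it stopped (about 9 N). A second push met firm resistance at the position expected for a clamped handle. The last side picture shows the pad on the die.

**Open tray:** The guide bush, the black star knob and the other bearing are in their pockets. The vial did not move.

**Last checks:** From the top camera's depth, all five parts are at the height of parts seated in their pockets. They sit about 1–4 mm from my estimated pocket centres:
- **Die:** this had the largest offset, about 4 mm, but the robot arm and the clamp arm hid part of it in that view. Before clamping it measured about 1.5 mm off.
- **Handle angle:** I judged this from the contact position and the pictures. A depth reading of the grip gave about 0.08 rad against the expected 0.04. I put the difference down to the camera seeing the near face of the grip.

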